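# Clear a watchmaker's bench: watches into the chest, scrap swept into the corner

### The job

Clear the watchmaker's bench. Open the wooden chest's lid right back until it rests on its stop and leave it open, then lay every finished watch inside, flat on the chest's floor with the dial up and none on top of another; only when all the watches are in, take the red sweeping block by its wooden grip and use it, never the fingers, to sweep every scrap piece wholly inside the three-sided yellow-floored scrap corner. Finally stand the block back on its dark pad as you found it, lined up with the pad, and leave the other things on the bench where they are.

Things in the scene. Friction and masses are not known exactly. Their poses are not given: they have to be found in the camera images.
- chest: dark wooden chest, fixed to the bench: outside 150 x 210 x 50 mm (x, y, z), walls and floor 6 mm thick; origin at the centre of its underside, z up; the lid is hinged along its +x edge and opens from its -x edge, the one nearer the robot
- lid (a joint): angle of the chest's lid, rad: 0 shut, 1.75 open and leaning back on its stop; it falls shut if let go before it is past upright (about 1.57). The lid is 150 x 210 x 10 mm, 0.2 kg
- lid_tab (a point): grip point of the lid's brass pull tab, moving with the lid: a flat tab in the plane of the lid at the middle of its free edge, sticking out 30 mm beyond the edge, 24 mm wide (y) and 10 mm thick; the point is 18 mm out from the edge, 168 mm from the hinge line
- lid_hinge (a point): middle of the lid's hinge line, which runs along the chest's y, 50 mm above the bench
- corner: scrap corner, fixed to the bench: aluminium fence 25 mm high and 6 mm thick on three sides of a yellow bench patch 150 mm (x) by 110 mm (y); origin on the bench at the centre of the patch; the open side is its +y side, at y = +55 mm; there is no sill, pieces slide in on the bench
- pad: thin dark rubber pad 140 x 60 mm (x, y) flush on the bench, the sweeping block's place; origin at its centre
- sweeper: sweeping block, loose, 0.15 kg: red and black block 110 mm (x) by 28 mm (y), 24 mm high, with an upright wooden grip 26 x 26 mm in its middle, reaching to 70 mm; sweep with its long faces (+y or -y); origin at the centre of its underside, z up
- sweeper_grip (a point): middle of the sweeping block's wooden grip, 55 mm above its underside
- watch0: finished watch without strap (steel case, cream dial): round case 40 mm across, 12 mm high, about 60 g, with lugs reaching 23.5 mm either way along its y (22 mm wide); grip across its x; origin at the centre of its underside, z out of the dial. May be absent (None)
- watch1: finished watch without strap (brass case, white dial): round case 40 mm across, 12 mm high, about 60 g, with lugs reaching 23.5 mm either way along its y (22 mm wide); grip across its x; origin at the centre of its underside, z out of the dial. May be absent (None)
- watch2: finished watch without strap (steel case, blue dial): round case 40 mm across, 12 mm high, about 60 g, with lugs reaching 23.5 mm either way along its y (22 mm wide); grip across its x; origin at the centre of its underside, z out of the dial. May be absent (None)
- scrap0: scrap piece: copper disc 26 mm across, 12 high; origin at the centre of its underside. May be absent (None)
- scrap1: scrap piece: brass block 26 x 18 x 11 mm (x, y, z); origin at the centre of its underside. May be absent (None)
- scrap2: scrap piece: bright steel disc 24 mm across, 13 high; origin at the centre of its underside. May be absent (None)
- scrap3: scrap piece: dark steel block 22 x 22 x 11 mm with a brass spot on top; origin at the centre of its underside. May be absent (None)
- scrap4: scrap piece: brass disc 28 mm across, 11 high, with a red spot on top; origin at the centre of its underside. May be absent (None)
- scrap5: scrap piece: light grey alloy block 30 x 16 x 12 mm (x, y, z); origin at the centre of its underside. May be absent (None)
- loupe: bystander, not to be moved: black eyepiece loupe, 36 mm across, 34 high; origin at the centre of its underside
- oil_bottle: bystander, not to be moved: small amber bottle, 40 mm across, 75 high; origin at the centre of its underside
- jar: bystander, not to be moved: clear jar with red cap, 60 mm across, 70 high; origin at the centre of its underside
- dish: bystander, not to be moved: shallow glass dish, 84 mm across, 18 high; origin at the centre of its underside
- oil_cup: bystander, not to be moved: small aluminium oil cup, 28 mm across, 22 high; origin at the centre of its underside
- driver: bystander, not to be moved: red-handled screwdriver, 120 mm long along its x, 25 mm thick; origin at the centre of its underside

How it is judged:
By the outcome, as a careful person would: the job done as asked, in the order asked, and still so for the second after the job is handed in, with the robot touching nothing.
Of watch0, watch1, watch2 only 2 to 3 are there at a start; the rules pass over those that are not, and their reading is None.
Of scrap0, scrap1, scrap2, scrap3, scrap4, scrap5 only 4 to 6 are there at a start; the rules pass over those that are not, and their reading is None.
At some moment in a run one of watch0, watch1, watch2, scrap0, scrap1, scrap2, scrap3, scrap4, scrap5 may be knocked a few centimetres aside while the robot is not near it.
It also fails if it takes over 192 s, if anything falls off the work surface, if the arm or the gripper's body presses on something with over 40 N, if the wrist force passes 120 N, or if a joint passes its speed limit or range.

### The arm

A 6-joint arm with a two-finger parallel gripper is mounted at the origin on the work surface. World frame = base frame: x ahead of the robot, y to its left, z up, the work surface at z = 0. Lengths are in m, angles in degrees, forces in N, time in s.
With the tool pointing down it reaches from about 0.25 to 0.725 m from the base axis. Payload 9.7 kg.
Tool frame: the origin (TCP) lies on the centre line of the jaws, within the pads' length; the fingertips stand tip_extent ahead of it and the grasp point (between the pads) lies 3 mm ahead of it (tip_extent is the distance from the TCP to the fingertips, in m); z points along the fingers, y is the line along which they close (so a half turn about z gives the same grasp; the last joint's range is limited). The gripper opens to 85 mm and grips with 20 to 120 N. Pads are 22 mm wide; open, the fingers measure 114 mm over their backs; the gripper's body (76 mm by 85 mm) begins 54 mm behind the grasp point. The pads swing forward as they close: fully open they stand 13 mm farther back than shut.
Start: joints at [68.067, 4.979, 10.078, 95.1, 0, 90], TCP at [0.205, 0.51, 0.253] pointing down, gripper open.
Joint ranges: [-179.16, 179.16], [-48.56, 103.87], [-65.8, 70.77], [-126.05, 130.52], [-82.76, 87.17], [-180, 180]. Speed limits (degrees/s): [127.2, 127.2, 147.25, 180, 180, 180].

### API

Orientations are given as [roll, pitch, yaw] about the fixed x, y, z axes, in that order (R = Rz(yaw) Ry(pitch) Rx(roll)).
In Python, from workcell import * gives the robot as it stands.
- The arm moves only by the tool servo_tool, never from a script. Its argument "rows" is a list of rows, each an object with "offset": the shift along the tool's x, y, z as a fraction of full scale, a list of three; "yaw": the turn about the tool's z as a fraction of full scale; "claw": the closure, from 0 (fully open) to 1 (shut). A call has 1 to 12 rows; each row is the pose to reach, as a shift and turn from the pose commanded when the call began, along the tool's axes at that moment, turning the shorter way round; what a row does not reach only later rows make up. Full scale, the value 1, is 0.1 m for a shift and pi rad for a turn. A row lasts 1/8 s, in which the tool goes at most 62.5 mm and 10.7 degrees, less where a joint would pass 70% of its speed; a pose out of reach is approached as far as the arm can. A call with a number of a shift or a turn outside -1 to 1 is refused whole. A call with a gripper value outside its range is refused whole. The fingers move at their own pace and stop on an object; "squeeze" is the grip in N (left out, the last holds). Time passes only in rows, so rows that repeat a pose let the fingers close. It gives the time, the measured TCP pose, the force, the opening and the grip force at its end, in the units of the state.
- get_obs(): the state, without advancing time (a new reading comes with each control period).
- camera(name): name is "side" or "top"; returns (picture, depth): 384x512x3 uint8, red, green, blue; 384x512 float32, m along the optical axis (not along the pixel's ray), 0 where there is no reading.
- camera_info(name): a dict with "fx", "fy", "cx", "cy" (pixels), "cam_to_world" (4x4, takes a point from camera to world coordinates). Camera axes: x right, y up, looking along -z (the intrinsics and any distortion apply to the point x, -y, -z); pixel columns grow to the right and rows downward; lengths in m; the calibration is good to about 2 mm. A picture is of the moment at which its call begins. camera_info takes no time and is no camera call.
- job_done(): hands the job in; it is judged then, once.
The state is a dict: "time": time; "q": joint angles; "qd": joint speeds; "joint_efforts": joint torques, N m; "ee_pos": TCP position; "tcp_rot": TCP orientation; "wrist_force": force on the tool from outside, world axes, zero at the start; "torque": the same for the moment, N m; "opening": finger opening in m; "grasp_force": force on a finger pad.
Only numpy, scipy, OpenCV 4.12 (cv2) and the standard library are available. Lean on these libraries where they do the work, as an engineer would, in place of code of your own. Each camera call takes 0.05 s, during which the arm holds its last target. There are 200 camera calls.

## Working session

There is one attempt and no reset: what is moved stays moved. The work goes in short steps, Python scripts to look and compute and a tool call to move; the robot and the scene stay as the last step left them, time stands still between calls to the robot, and variables do not carry over. Pictures are saved under pics/ and viewed, at most 18 in all, crops included, and the job is handed in when it is done.

Besides the shell and the picture viewer there is one more tool, called after "Call:" as name([rows], argument=value, ...), one row to a line, values as JSON. servo_tool: Moves the arm, as the interface text tells. Its arguments: {"type":"object","properties":{"rows":{"type":"array"},"squeeze":{"type":"number"}},"required":["rows"]}

```bash
mkdir -p pics; ls; python3 - <<'E'
from workcell import *
import cv2
o=get_obs();print(o)
for n in("top","side"):
    p,d=camera(n);i=camera_info(n);print(n,i)
    cv2.imwrite(f"pics/{n}0.png",cv2.resize(p[:,:,::-1],(800,600),interpolation=cv2.INTER_CUBIC))
    import numpy as np;np.savez(f"{n}0.npz",p=p,d=d)
E
```

```text
pics
{'time': 0.0, 'q': array([6.80668711e+01, 5.00744514e+00, 1.00345183e+01, 9.51003064e+01,
       1.08040320e-03, 9.00000597e+01]), 'qd': array([ 0.07583983,  0.04537575, -0.05732667,  0.10192498,  0.02383716,
       -0.03271038]), 'joint_efforts': array([ 2.53827209e-03, -5.20384812e+01,  4.64802468e+01,  1.62446348e-02,
        8.75194360e-05,  7.17469050e-06]), 'ee_pos': array([0.20535489, 0.50999735, 0.2526187 ]), 'tcp_rot': array([-1.79926767e+02, -1.08032600e-03,  1.58066810e+02]), 'wrist_force': array([-0.54614383, -0.62382086,  0.3524015 ]), 'torque': array([-0.01025038,  0.05343536, -0.02763807]), 'grasp_force': 0.0, 'opening': 0.08550387303444758}
top {'fx': 360.97399098839236, 'fy': 360.97399098839236, 'cx': 254.88138063474815, 'cy': 195.77840185009, 'cam_to_world': array([[ 0.02347448,  0.98821688, -0.15124931,  0.42622666],
       [-0.99931969,  0.02749947,  0.02457492,  0.07732477],
       [ 0.02844462,  0.15056953,  0.98819012,  1.0407761 ],
       [ 0.        ,  0.        ,  0.        ,  1.        ]])}
side {'fx': 458.12992847941445, 'fy': 458.12992847941445, 'cx': 245.13090512137865, 'cy': 184.5044559112231, 'cam_to_world': array([[ 0.95250356,  0.16768661, -0.25420105,  0.25235451],
       [-0.30451701,  0.51756003, -0.79962554, -0.90843786],
       [-0.00252219,  0.83905472,  0.5440412 ,  0.74120866],
       [ 0.        ,  0.        ,  0.        ,  1.        ]])}
```

View pics/top0.png

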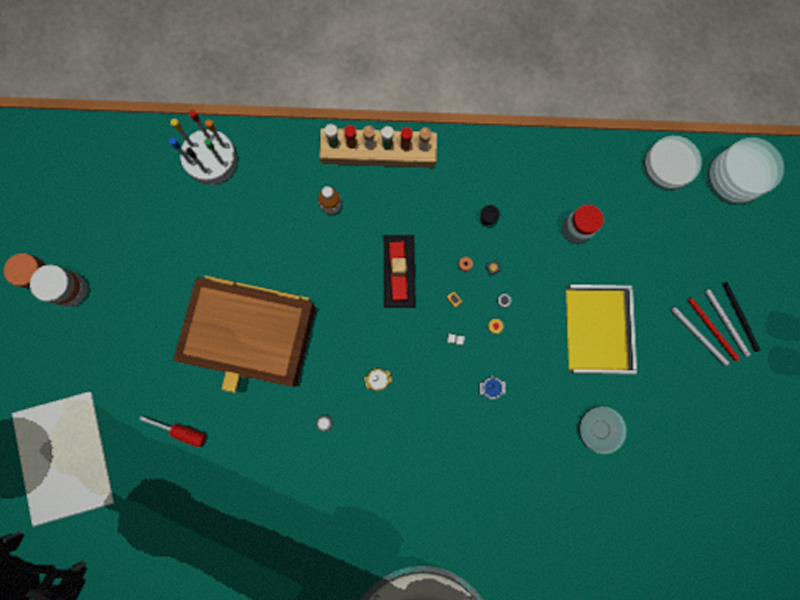

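View pics/side0.png

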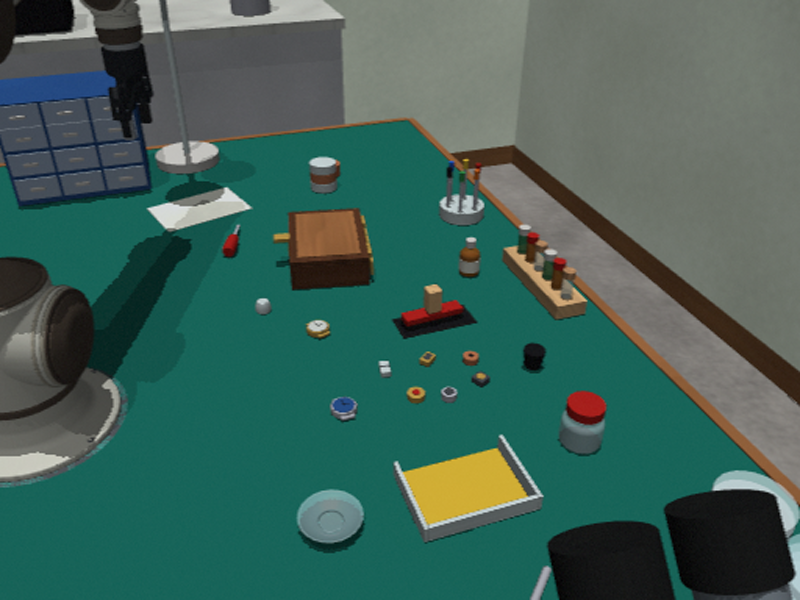

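```bash
cat > h.py <<'E'
from workcell import *
import numpy as np, cv2
def snap(n):
    p,d=camera(n);return p,d
def world(n,u,v,d=None,z=None):
    """pixel to world, by depth d or by plane height z"""
    i=camera_info(n);T=i["cam_to_world"]
    u=np.asarray(u,float);v=np.asarray(v,float)
    r=np.stack([(u-i["cx"])/i["fx"],-(v-i["cy"])/i["fy"],-np.ones_like(u)],-1)@T[:3,:3].T
    s=d if z is None else (z-T[2,3])/r[...,2]
    return T[:3,3]+r*np.asarray(s)[...,None]
def wmap(n,d):
    v,u=np.mgrid[:384,:512];return world(n,u,v,d)
def rect(n,p,z,x0,x1,y0,y1,s):
    """rectify picture onto plane z; col = -y, row = -x, s px/m"""
    i=camera_info(n);T=i["cam_to_world"]
    W=int((y1-y0)*s);H=int((x1-x0)*s)
    r,c=np.mgrid[:H,:W]
    P=np.stack([x1-r/s,y1-c/s,np.full(r.shape,z)],-1)
    C=(P-T[:3,3])@T[:3,:3]
    mu=(i["cx"]-C[...,0]/C[...,2]*i["fx"]).astype(np.float32)
    mv=(i["cy"]+C[...,1]/C[...,2]*i["fy"]).astype(np.float32)
    return cv2.remap(p,mu,mv,cv2.INTER_CUBIC)
E
python3 - <<'E'
from h import *
t=np.load("top0.npz");p,d=t["p"],t["d"]
X=wmap("top",d)
print("bench z", [X[v,u].round(4) for u,v in((180,270),(300,170),(380,170),(250,260),(350,210))])
hsv=cv2.cvtColor(p,cv2.COLOR_RGB2HSV)
green=(hsv[...,0]>65)&(hsv[...,0]<95)&(hsv[...,1]>120)
m=(~green).astype(np.uint8);m[:90]=0;m[290:]=0
n,l,s,c=cv2.connectedComponentsWithStats(m)
for k in range(1,n):
    if s[k,4]>=15:
        q=X[l==k];print(s[k],c[k].round(1),q.mean(0).round(3),"zmax",np.percentile(q[:,2],90).round(3),"flat",world("top",c[k][0],c[k][1],z=.011).round(4))
im=rect("top",p,.01,.25,.65,-.27,.1,2000)
s_=np.load("side0.npz")["p"]
im2=rect("side",s_,.011,.35,.65,-.15,.15,2000)
cv2.imwrite("pics/r1.png",cv2.resize(im,None,fx=.75,fy=.75)[:,:,::-1])
cv2.imwrite("pics/r2.png",im2[:,:,::-1])
print(im.shape)
cv2.imwrite("pics/r3.png",rect("top",p,.055,.35,.68,.05,.40,1700)[:,:,::-1])
E
```

```text
bench z [array([0.3686, 0.257 , 0.0006]), array([ 0.6634, -0.0783,  0.0131]), array([ 0.6741, -0.3204, -0.0021]), array([0.4008, 0.061 , 0.0016]), array([ 0.5507, -0.2263,  0.004 ])]
[108  90  44  28 883] [132.6 102.1] [0.843 0.412 0.041] zmax 0.085 flat [0.8555 0.4221 0.011 ]
[ 204   90   76   18 1213] [242.8  97.7] [0.871 0.094 0.034] zmax 0.043 flat [0.8811 0.0951 0.011 ]
[412  90  37  32 960] [430.1 104.5] [ 0.871 -0.464  0.032] zmax 0.034 flat [ 0.88   -0.4755  0.011 ]
[ 453   90   49   41 1539] [476.9 109.4] [ 0.849 -0.588  0.058] zmax 0.067 flat [ 0.8695 -0.6198  0.011 ]
[204 119  15  19 219] [210.7 128. ] [0.764 0.182 0.064] zmax 0.076 flat [0.7831 0.1872 0.011 ]
[359 131  28  25 495] [372.6 142.8] [ 0.738 -0.278  0.058] zmax 0.072 flat [ 0.7532 -0.2955  0.011 ]
[308 132  11  12 110] [312.9 137.2] [ 0.758 -0.113  0.033] zmax 0.036 flat [ 0.7647 -0.1166  0.011 ]
[245 151  21  46 888] [255.1 173.6] [0.647 0.053 0.021] zmax 0.064 flat [0.6491 0.0525 0.011 ]
[   2  162   54   34 1153] [ 28.6 178.8] [0.608 0.676 0.05 ] zmax 0.07 flat [0.6148 0.6991 0.011 ]
[293 164  10  10  79] [2
[... 1084 characters left out ...]

[286 213  12   8  71] [291.2 216.8] [ 0.526 -0.054  0.01 ] zmax 0.014 flat [ 0.5257 -0.0541  0.011 ]
[233 235  18  16 204] [241.5 242.6] [0.449 0.086 0.011] zmax 0.015 flat [0.4489 0.0865 0.011 ]
[307 240  17  16 201] [315. 248.] [ 0.439 -0.122  0.011] zmax 0.015 flat [ 0.4388 -0.1225  0.011 ]
[   7  250   60   40 1813] [ 37.6 272.7] [0.353 0.648 0.004] zmax 0.004 flat [0.3532 0.6442 0.011 ]
[371 260  30  30 719] [385.5 274.8] [ 0.37  -0.317  0.025] zmax 0.019 flat [ 0.3687 -0.3223  0.011 ]
[ 89 266  43  21 303] [115.1 276.6] [0.349 0.427 0.026] zmax 0.027 flat [0.3474 0.4325 0.011 ]
[203 266  10  10  84] [207.3 270.4] [0.371 0.177 0.03 ] zmax 0.024 flat [0.3697 0.1794 0.011 ]
(800, 740, 3)
```

View pics/r1.png

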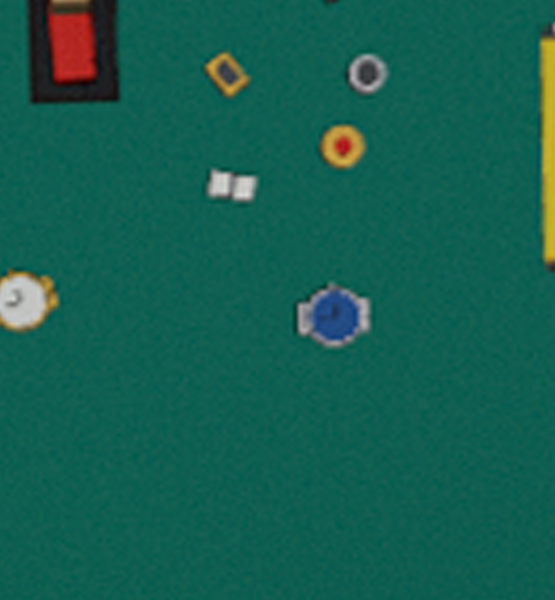

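View pics/r3.png

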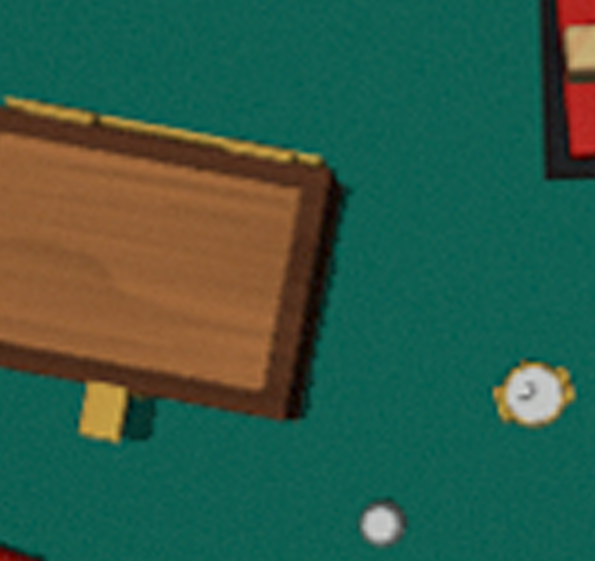

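```bash
python3 - <<'E'
import workcell;print([n for n in dir(workcell) if n[0]!='_'])
from h import *
def hsv_(n):
    t=np.load(n+"0.npz");return t["p"],t["d"],cv2.cvtColor(t["p"],cv2.COLOR_RGB2HSV)
for n in("top","side"):
    p,d,h=hsv_(n);X=wmap(n,d)
    m=(X[...,2]>.045)&(X[...,2]<.072)&(X[...,0]>.33)&(X[...,0]<.68)&(X[...,1]>.17)&(X[...,1]<.47)
    q=X[m];r=cv2.minAreaRect((q[:,:2]*1000).astype(np.float32))
    print(n,"lid",r,np.median(q[:,2]))
    # lid-top wood centre color
    wood=m&(h[...,0]<16)&(h[...,2]>60)
    q=world(n,*np.nonzero(wood)[::-1],z=.06);r=cv2.minAreaRect((q[:,:2]*1000).astype(np.float32));print(" wood",r)
    tab=m&(h[...,0]>17)&(h[...,0]<35)&(h[...,1]>90)&(X[...,0]<.47)
    q=world(n,*np.nonzero(tab)[::-1],z=.06);print(" tab",tab.sum(),q.mean(0),q.min(0),q.max(0))
    green=(h[...,0]>65)&(h[...,0]<95)&(h[...,1]>120)
    for nm,c in dict(w1=(.449,.087),w2=(.439,-.122)).items():
        P=world(n,*np.meshgrid(range(512),range(384)),z=.010)
        k=(~green)&(np.hypot(P[...,0]-c[0],P[...,1]-c[1])<.035)
        q=P[k][:,:2];C=np.cov(q.T);w,v=np.linalg.eigh(C);print(" ",nm,k.sum(),q.mean(0).round(4),np.sqrt(w),"axis",np.degrees(np.arctan2(v[1,1],v[0,1])))
        hh=(h[...,2]>110)if nm=="w1" else (h[...,0]>100)&(h[...,0]<130)&(h[...,1]>110)
        k=(k)&hh;print("   dial",k.sum(),world(n,*np.nonzero(k)[::-1],z=.012).mean(0).round(4))
E
```

```text
['PlanningError', 'camera', 'camera_info', 'get_obs', 'job_done', 'tip_extent']
top lid ((515.5198364257812, 324.39129638671875), (210.324462890625, 188.226318359375), 79.40607452392578) 0.06208352744503243
 wood ((526.0097045898438, 320.99554443359375), (207.78668212890625, 148.5895538330078), 79.11410522460938)
 tab 111 [0.43890507 0.33943427 0.06      ] [0.4221801  0.32542362 0.06      ] [0.46806038 0.41473231 0.06      ]
  w1 204 [0.4489 0.0865] [0.01026191 0.0127442 ] axis 104.6544151294133
   dial 177 [0.4495 0.0864 0.012 ]
  w2 201 [ 0.4388 -0.1227] [0.01034077 0.01257547] axis 98.25324173850558
   dial 94 [ 0.4388 -0.123   0.012 ]
side lid ((514.6101684570312, 322.05181884765625), (219.3588104248047, 187.77130126953125), 79.24056243896484) 0.05997176192107734
 wood ((524.8477783203125, 318.8302917480469), (205.93203735351562, 148.6575469970703), 79.06439208984375)
 tab 53 [0.43680859 0.33098625 0.06      ] [0.42161185 0.31301101 0.06      ] [0.45339525 0.34665    0.06      ]
  w1 154 [0.4474 0.0802] [0.01086445 0.01415965] axis 91.43274996752115
   dial 106 [0.4484 0.0828 0.012 ]
  w2 222 [ 0.4375 -0.1272] [0.01060201 0.01337979] axis 88.49252062588846
   dial 102 [ 0.4389 -0.122   0.012 ]
```

```bash
cat >> h.py <<'E'
def plan(targets):
    """world targets (x,y,z_grasp,psi) -> offsets/yaw fractions from the present pose; grasp point 3 mm ahead of TCP"""
    o=get_obs();p=o["ee_pos"];s=np.radians(o["tcp_rot"][2]);
    X=np.array([np.cos(s),np.sin(s),0]);Y=np.array([np.sin(s),-np.cos(s),0])
    for t in targets:
        D=np.array(t[:3])+[0,0,.003]-p;dy=(t[3]-np.degrees(s)+180)%360-180
        print(np.array([D@X,D@Y,-D[2]]).round(4)/.1,"yaw",round(-dy/180,4))
C=np.array([.5257,.3205]);CY=np.radians(-10.8);CX=np.array([np.cos(CY),np.sin(CY)]);CYv=np.array([-np.sin(CY),np.cos(CY)])
E
python3 - <<'E'
from h import *
print(tip_extent)
t=C-CX*.093
print(t)
plan([(*t,.12,169.2),(*t,.055,169.2)])
E
```

```text
0.022
[0.43434729 0.33792646]
[-2.767 -0.741  1.297] yaw -0.0619
[-2.767 -0.741  1.947] yaw -0.0619
```

Call:
servo_tool([
  {"offset": [-0.5, -0.12, 0.2], "yaw": 0, "claw": 0},
  {"offset": [-1, -0.25, 0.4], "yaw": 0, "claw": 0},
  {"offset": [-1, -0.25, 0.4], "yaw": 0, "claw": 0},
], squeeze=40)

```text
time: 0.48
ee_pos: [0.2905, 0.4473, 0.2114]
tcp_rot: [-179.8, -0.0, 157.9]
wrist_force: [-0.1, -0.3, 1.4]
opening: 0.0853
grasp_force: 0.0
```

Call:
servo_tool([
  {"offset": [-0.5, -0.12, 0.2], "yaw": 0, "claw": 0.3},
  {"offset": [-1, -0.25, 0.4], "yaw": -0.06, "claw": 0.4},
  {"offset": [-1, -0.25, 0.4], "yaw": -0.062, "claw": 0.4},
  {"offset": [-1, -0.25, 0.4], "yaw": -0.062, "claw": 0.4},
])

```text
time: 0.98
ee_pos: [0.372, 0.3895, 0.1735]
tcp_rot: [180.0, -0.0, 169.1]
wrist_force: [-0.1, 0.2, -0.9]
opening: 0.0512
grasp_force: 0.0
```

```bash
python3 - <<'E'
from h import *
o=get_obs();print(o["time"],o["ee_pos"],o["tcp_rot"],o["opening"])
t=C-CX*.093
plan([(*t,.12,169.2),(*t,.064,169.2)])
E
```

```text
0.975 [0.37197514 0.38950307 0.17351439] [ 1.79990365e+02 -1.75481946e-02  1.69124872e+02] 0.051229405819178585
[-0.71  -0.389  0.505] yaw -0.0004
[-0.71  -0.389  1.065] yaw -0.0004
```

Call:
servo_tool([
  {"offset": [-0.4, -0.2, 0.25], "yaw": 0, "claw": 0.4},
  {"offset": [-0.71, -0.39, 0.5], "yaw": 0, "claw": 0.4},
  {"offset": [-0.71, -0.39, 0.5], "yaw": 0, "claw": 0.4},
])

```text
time: 1.35
ee_pos: [0.4345, 0.337, 0.1219]
tcp_rot: [-179.9, -0.1, 169.1]
wrist_force: [-0.3, 0.6, -0.3]
opening: 0.0515
grasp_force: 0.0
```

Call:
servo_tool([
  {"offset": [0, 0, 0.3], "yaw": 0, "claw": 0.4},
  {"offset": [0, 0, 0.56], "yaw": 0, "claw": 0.4},
  {"offset": [0, 0, 0.56], "yaw": 0, "claw": 0.4},
  {"offset": [0, 0, 0.56], "yaw": 0, "claw": 1},
  {"offset": [0, 0, 0.56], "yaw": 0, "claw": 1},
  {"offset": [0, 0, 0.56], "yaw": 0, "claw": 1},
  {"offset": [0, 0, 0.56], "yaw": 0, "claw": 1},
])

```text
time: 2.22
ee_pos: [0.4353, 0.3402, 0.0697]
tcp_rot: [179.7, 0.1, 169.3]
wrist_force: [-1.5, 10.1, 1.8]
opening: 0.0228
grasp_force: 44.3
```

```bash
python3 - <<'E'
from h import *
o=get_obs();p=o["ee_pos"];print(o["time"],p,o["tcp_rot"],o["opening"],o["grasp_force"])
H=C+CX*.075; r=(H-p[:2])@CX; lat=(p[:2]-H)@CYv; print("r",r,"lat",lat)
s=np.radians(o["tcp_rot"][2])
X=np.array([np.cos(s),np.sin(s)]);Y=np.array([np.sin(s),-np.cos(s)])
for a in np.radians(range(0,106,8)):
    hx=-r*np.cos(a)+.005*np.sin(a)+r; dz=r*np.sin(a)+.005*np.cos(a)-.005
    D=hx*CX; print(np.degrees(a).round(),np.array([D@X,D@Y,-dz]).round(4)*10)
E
```

```text
2.225 [0.43529215 0.3401733  0.06968728] [1.79654579e+02 6.48021672e-02 1.69294904e+02] 0.022751366571884455 44.31815028190613
r 0.16749288781095886 lat 0.002384088246764443
0.0 [ 0.  0. -0.]
8.0 [-0.023 -0.    -0.233]
16.0 [-0.079 -0.    -0.46 ]
24.0 [-0.165 -0.    -0.677]
32.0 [-0.281 -0.    -0.88 ]
40.0 [-4.240e-01 -1.000e-03 -1.065e+00]
48.0 [-5.910e-01 -1.000e-03 -1.228e+00]
56.0 [-7.800e-01 -1.000e-03 -1.367e+00]
64.0 [-0.986 -0.002 -1.477]
72.0 [-1.205 -0.002 -1.558]
80.0 [-1.433 -0.002 -1.608]
88.0 [-1.666 -0.003 -1.626]
96.0 [-1.9   -0.003 -1.611]
104.0 [-2.129 -0.004 -1.563]
```

Call:
servo_tool([
  {"offset": [-0.02, 0.02, -0.23], "yaw": 0, "claw": 1},
  {"offset": [-0.08, 0.02, -0.46], "yaw": 0, "claw": 1},
  {"offset": [-0.165, 0.02, -0.68], "yaw": 0, "claw": 1},
  {"offset": [-0.28, 0.02, -0.88], "yaw": 0, "claw": 1},
  {"offset": [-0.28, 0.02, -0.88], "yaw": 0, "claw": 1},
])

```text
time: 2.85
ee_pos: [0.4643, 0.3349, 0.1578]
tcp_rot: [179.8, 0.2, 169.2]
wrist_force: [3.9, 2.3, -4.7]
opening: 0.0228
grasp_force: 42.4
```

Call:
servo_tool([
  {"offset": [-0.14, 0, -0.185], "yaw": 0, "claw": 1},
  {"offset": [-0.31, 0, -0.35], "yaw": 0, "claw": 1},
  {"offset": [-0.5, 0, -0.49], "yaw": 0, "claw": 1},
  {"offset": [-0.7, 0, -0.6], "yaw": 0, "claw": 1},
  {"offset": [-0.92, 0, -0.68], "yaw": 0, "claw": 1},
  {"offset": [-0.92, 0, -0.68], "yaw": 0, "claw": 1},
])

```text
time: 3.6
ee_pos: [0.5537, 0.3178, 0.2243]
tcp_rot: [179.9, 0.0, 169.2]
wrist_force: [-0.0, 4.1, 0.4]
opening: 0.0228
grasp_force: 39.9
```

Call:
servo_tool([
  {"offset": [-0.23, 0, -0.05], "yaw": 0, "claw": 1},
  {"offset": [-0.46, 0, -0.07], "yaw": 0, "claw": 1},
  {"offset": [-0.7, 0, -0.05], "yaw": 0, "claw": 1},
  {"offset": [-0.81, 0, -0.03], "yaw": 0, "claw": 1},
  {"offset": [-0.81, 0, -0.03], "yaw": 0, "claw": 1},
])

```text
time: 4.22
ee_pos: [0.633, 0.3027, 0.228]
tcp_rot: [179.9, 0.1, 169.2]
wrist_force: [0.4, 3.5, 5.9]
opening: 0.022
grasp_force: 38.8
```

```bash
python3 - <<'E'
from h import *
o=get_obs();p=o["ee_pos"];print(o["time"],p,o["opening"],o["grasp_force"],(p[:2]-C-CX*.075)@CX)
pic,d=camera("side");cv2.imwrite("pics/s1.png",cv2.resize(pic[60:280,:340,::-1],(800,518)))
E
```

```text
4.225 [0.63295563 0.30266325 0.22801261] 0.022045197379677445 38.82905960083008 0.03369810773042146
```

View pics/s1.png

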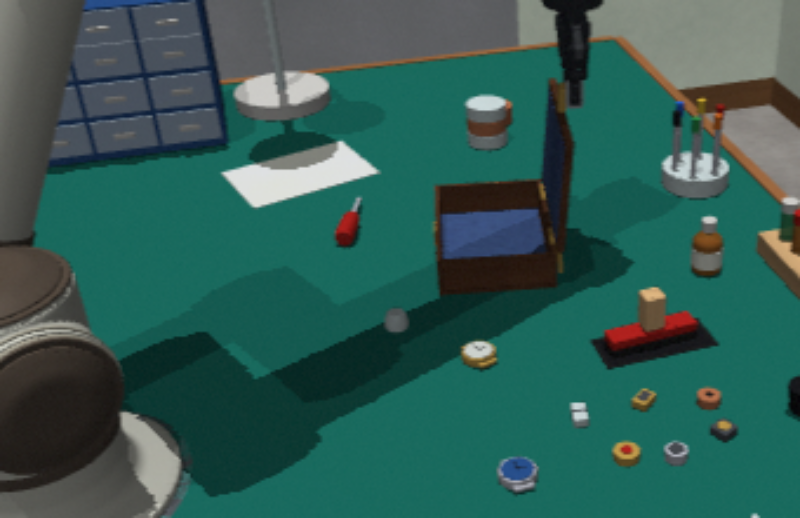

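```bash
cat >>h.py <<'E'
def lidang(n="side"):
    p,d=camera(n);X=wmap(n,d);H=C+CX*.075
    a=(X[...,:2]-H)@CX;b=(X[...,:2]-H)@CYv
    h=cv2.cvtColor(p,cv2.COLOR_RGB2HSV)
    m=(np.abs(b)<.10)&(np.abs(b)>.03)&(X[...,2]>.08)&(X[...,2]<.22)&(np.abs(a)<.08)&(d>0)
    q=np.polyfit(X[m][:,2],a[m],1);return m.sum(),90+np.degrees(np.arctan(q[0])),q
E
python3 -c "
from h import *
print(lidang('side'),lidang('top'))"
```

```text
(np.int64(304), np.float64(96.13365582703302), array([ 0.10746332, -0.00705496])) (np.int64(436), np.float64(97.30745055184437), array([ 0.12823513, -0.00996757]))
```

Call:
servo_tool([
  {"offset": [-0.05, 0, 0.01], "yaw": 0, "claw": 1},
  {"offset": [-0.08, 0, 0.02], "yaw": 0, "claw": 1},
  {"offset": [-0.08, 0, 0.02], "yaw": 0, "claw": 0.5},
  {"offset": [-0.08, 0, 0.02], "yaw": 0, "claw": 0.5},
  {"offset": [-0.08, 0, -0.3], "yaw": 0, "claw": 0.4},
  {"offset": [-0.08, 0, -0.6], "yaw": 0, "claw": 0.4},
  {"offset": [-0.08, 0, -0.6], "yaw": 0, "claw": 0.4},
])

```text
time: 5.25
ee_pos: [0.6407, 0.3005, 0.2888]
tcp_rot: [179.9, 0.2, 169.2]
wrist_force: [-0.7, -0.0, 0.1]
opening: 0.0511
grasp_force: 0.0
```

```bash
python3 - <<'E'
from h import *
print(lidang('side'),lidang('top'))
o=get_obs();print(o["ee_pos"],o["time"])
plan([(.449,.0855,.15,104)])
E
```

```text
(np.int64(374), np.float64(101.45607031335732), array([ 0.20265397, -0.0122921 ])) (np.int64(556), np.float64(102.0540579324229), array([ 0.21354288, -0.01372279]))
[0.64046407 0.30044068 0.28563351] 5.35
[ 1.479 -2.469  1.326] yaw 0.3624
```

Call:
servo_tool([
  {"offset": [0.25, -0.41, 0], "yaw": 0, "claw": 0.3},
  {"offset": [0.5, -0.82, 0], "yaw": 0, "claw": 0.3},
  {"offset": [0.5, -0.82, 0], "yaw": 0, "claw": 0.3},
])

```text
time: 5.72
ee_pos: [0.5734, 0.2269, 0.2851]
tcp_rot: [-179.9, -0.2, 169.1]
wrist_force: [-0.2, 1.1, 0.3]
opening: 0.0598
grasp_force: 0.0
```

Call:
servo_tool([
  {"offset": [0.25, -0.41, 0.3], "yaw": 0.06, "claw": 0.3},
  {"offset": [0.5, -0.82, 0.6], "yaw": 0.12, "claw": 0.3},
  {"offset": [0.5, -0.82, 0.6], "yaw": 0.18, "claw": 0.3},
  {"offset": [0.5, -0.82, 0.6], "yaw": 0.24, "claw": 0.3},
  {"offset": [0.5, -0.82, 0.6], "yaw": 0.3, "claw": 0.3},
  {"offset": [0.5, -0.82, 0.6], "yaw": 0.362, "claw": 0.3},
  {"offset": [0.5, -0.82, 0.6], "yaw": 0.362, "claw": 0.2},
])

```text
time: 6.6
ee_pos: [0.5117, 0.1583, 0.2254]
tcp_rot: [-179.9, 0.0, 104.1]
wrist_force: [0.7, 0.5, 0.6]
opening: 0.0682
grasp_force: 0.0
```

```bash
cat >>h.py <<'E'
SC={}
def blobs():
    """non-green components on the bench from the top camera, with axis"""
    p,d=camera("top");h=cv2.cvtColor(p,cv2.COLOR_RGB2HSV)
    P=world("top",*np.meshgrid(range(512),range(384)),z=.011)
    m=~((h[...,0]>65)&(h[...,0]<95)&(h[...,1]>120))&(P[...,0]>.3)&(P[...,0]<.72)&(P[...,1]>-.42)&(P[...,1]<.15)
    n,l,s,c=cv2.connectedComponentsWithStats(m.astype(np.uint8))
    for k in range(1,n):
        if 30<s[k,4]<400:
            q=P[l==k][:,:2];w,v=np.linalg.eigh(np.cov(q.T))
            print(s[k,4],q.mean(0).round(4),"ax",round(np.degrees(np.arctan2(v[1,1],v[0,1]))%180),"rgb",p[l==k].mean(0).round())
    return p,d
E
python3 - <<'E'
from h import *
blobs()
o=get_obs();print(o["ee_pos"],o["tcp_rot"][2],o["opening"])
plan([(.449,.0855,.08,104)])
E
```

```text
79 [ 0.6685 -0.0715] ax 139 rgb [117.  79.  54.]
58 [ 0.6627 -0.1237] ax 91 rgb [84. 76. 54.]
69 [ 0.6    -0.0513] ax 38 rgb [104.  92.  54.]
64 [ 0.6006 -0.1443] ax 11 rgb [ 92.  98. 100.]
87 [ 0.552 -0.128] ax 90 rgb [140. 104.  50.]
70 [ 0.5257 -0.0543] ax 83 rgb [134. 139. 137.]
200 [ 0.4389 -0.1224] ax 99 rgb [ 66.  87. 113.]
[0.51164908 0.15825587 0.2255384 ] 104.23533284071208 0.06815399908780045
[-0.551 -0.786  1.425] yaw 0.0013
```

Call:
servo_tool([
  {"offset": [-0.28, -0.4, 0.5], "yaw": 0, "claw": 0.2},
  {"offset": [-0.55, -0.79, 1], "yaw": 0, "claw": 0.2},
  {"offset": [-0.55, -0.79, 1], "yaw": 0, "claw": 0.2},
  {"offset": [-0.55, -0.79, 1], "yaw": 0, "claw": 0.2},
])

```text
time: 7.15
ee_pos: [0.4485, 0.0854, 0.1265]
tcp_rot: [180.0, -0.0, 104.1]
wrist_force: [0.5, -0.1, 1.4]
opening: 0.0685
grasp_force: 0.0
```

```bash
python3 - <<'E'
from h import *
o=get_obs();print(o["ee_pos"],o["tcp_rot"][2],o["opening"])
plan([(.449,.0855,.021,104)])
E
```

```text
[0.44846474 0.08536583 0.12654397] 104.14994721202568 0.06845848835258297
[-0.     0.006  1.025] yaw 0.0008
```

Call:
servo_tool([
  {"offset": [0, 0, 0.4], "yaw": 0, "claw": 0.2},
  {"offset": [0, 0, 0.7], "yaw": 0, "claw": 0.2},
  {"offset": [0, 0, 0.7], "yaw": 0, "claw": 0.2},
])

```text
time: 7.52
ee_pos: [0.4487, 0.0861, 0.0562]
tcp_rot: [-179.9, -0.0, 104.2]
wrist_force: [-0.5, 0.3, 0.8]
opening: 0.0684
grasp_force: 0.0
```

Call:
servo_tool([
  {"offset": [0, 0, 0.2], "yaw": 0, "claw": 0.2},
  {"offset": [0, 0, 0.33], "yaw": 0, "claw": 0.2},
  {"offset": [0, 0, 0.33], "yaw": 0, "claw": 0.2},
  {"offset": [0, 0, 0.33], "yaw": 0, "claw": 1},
  {"offset": [0, 0, 0.33], "yaw": 0, "claw": 1},
  {"offset": [0, 0, 0.33], "yaw": 0, "claw": 1},
  {"offset": [0, 0, 0.33], "yaw": 0, "claw": 1},
])

```text
time: 8.4
ee_pos: [0.4488, 0.0856, 0.0246]
tcp_rot: [179.9, -0.0, 104.1]
wrist_force: [-1.6, -0.8, 6.9]
opening: 0.0372
grasp_force: 39.4
```

Call:
servo_tool([
  {"offset": [0, 0, -0.2], "yaw": 0, "claw": 1},
  {"offset": [0, 0, -0.6], "yaw": 0, "claw": 1},
  {"offset": [0, 0, -0.95], "yaw": 0, "claw": 1},
  {"offset": [0, 0, -0.95], "yaw": 0, "claw": 1},
])

```text
time: 8.9
ee_pos: [0.4499, 0.0857, 0.1216]
tcp_rot: [179.7, 0.0, 104.1]
wrist_force: [0.3, 0.2, -0.0]
opening: 0.0375
grasp_force: 40.4
```

```bash
python3 - <<'E'
from h import *
pic,d=camera("side");cv2.imwrite("pics/s2.png",cv2.resize(pic[100:260,140:340,::-1],(750,600)))
t=C-CYv*.05
print(t);plan([(*t,.12,104),(*t,.031,104)])
E
```

```text
[0.51633093 0.27138564]
[ 1.639  1.104 -0.033] yaw 0.0004
[1.639 1.104 0.857] yaw 0.0004
```

View pics/s2.png

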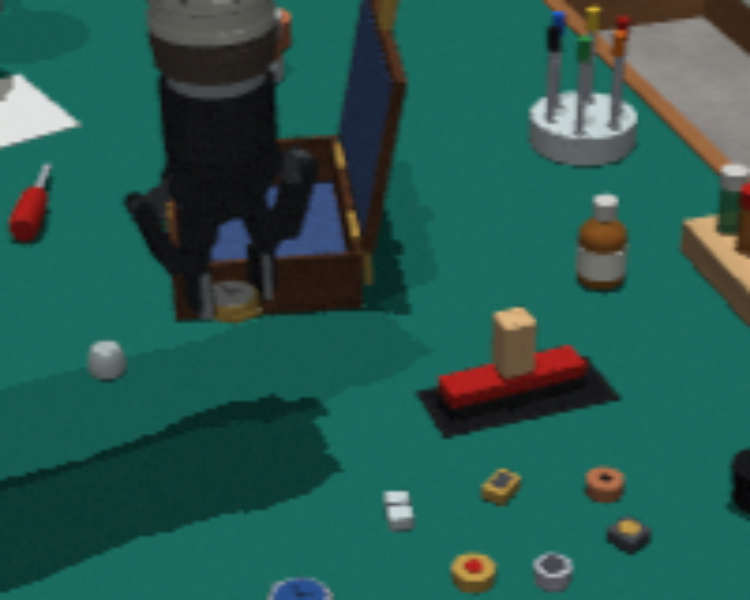

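Call:
servo_tool([
  {"offset": [0.4, 0.28, -0.02], "yaw": 0, "claw": 1},
  {"offset": [0.82, 0.55, -0.03], "yaw": 0, "claw": 1},
  {"offset": [0.82, 0.55, -0.03], "yaw": 0, "claw": 1},
])

```text
time: 9.32
ee_pos: [0.4817, 0.1805, 0.1197]
tcp_rot: [-179.9, -0.0, 104.2]
wrist_force: [0.1, -1.3, -1.1]
opening: 0.0375
grasp_force: 40.4
```

Call:
servo_tool([
  {"offset": [0.4, 0.28, 0], "yaw": 0, "claw": 1},
  {"offset": [0.82, 0.55, 0], "yaw": 0, "claw": 1},
  {"offset": [0.82, 0.55, 0], "yaw": 0, "claw": 1},
  {"offset": [0.82, 0.55, 0], "yaw": 0, "claw": 1},
])

```text
time: 9.82
ee_pos: [0.5145, 0.2704, 0.1203]
tcp_rot: [-179.9, 0.0, 104.1]
wrist_force: [0.6, -0.6, 0.0]
opening: 0.0373
grasp_force: 40.5
```

```bash
python3 - <<'E'
from h import *
print(get_obs()["ee_pos"])
t=C-CYv*.05
plan([(*t,.029,104)])
E
```

```text
[0.51448659 0.27038262 0.12031581]
[0.005 0.02  0.883] yaw 0.0004
```

Lower, release, rise.

Call:
servo_tool([
  {"offset": [0, 0, 0.4], "yaw": 0, "claw": 1},
  {"offset": [0, 0, 0.75], "yaw": 0, "claw": 1},
  {"offset": [0, 0, 0.84], "yaw": 0, "claw": 1},
  {"offset": [0, 0, 0.88], "yaw": 0, "claw": 1},
  {"offset": [0, 0, 0.88], "yaw": 0, "claw": 1},
  {"offset": [0, 0, 0.88], "yaw": 0, "claw": 0.3},
  {"offset": [0, 0, 0.88], "yaw": 0, "claw": 0.3},
  {"offset": [0, 0, 0.88], "yaw": 0, "claw": 0.3},
  {"offset": [0, 0, 0.5], "yaw": 0, "claw": 0.3},
  {"offset": [0, 0, 0], "yaw": 0, "claw": 0.3},
  {"offset": [0, 0, 0], "yaw": 0, "claw": 0.3},
])

```text
time: 11.2
ee_pos: [0.5169, 0.2722, 0.1259]
tcp_rot: [179.6, -0.1, 104.1]
wrist_force: [-0.3, 0.2, 0.2]
opening: 0.0598
grasp_force: 0.0
```

```bash
python3 - <<'E'
from h import *
o=get_obs();print(o["ee_pos"],o["time"])
blobs()
plan([(.4389,-.1224,.12,97)])
E
```

```text
[0.51687707 0.27224022 0.12588475] 11.2
78 [ 0.6684 -0.0713] ax 155 rgb [129.  87.  59.]
57 [ 0.6625 -0.1235] ax 78 rgb [93. 84. 60.]
68 [ 0.6001 -0.0511] ax 35 rgb [115. 101.  59.]
67 [ 0.6006 -0.1438] ax 117 rgb [ 99. 106. 108.]
87 [ 0.552 -0.128] ax 90 rgb [153. 114.  56.]
71 [ 0.5257 -0.0541] ax 83 rgb [145. 151. 148.]
200 [ 0.4387 -0.1225] ax 97 rgb [ 73.  96. 124.]
[-3.636 -1.707  0.004] yaw 0.0393
```

Call:
servo_tool([
  {"offset": [-0.5, -0.22, 0], "yaw": 0, "claw": 0.2},
  {"offset": [-0.91, -0.43, 0], "yaw": 0, "claw": 0.2},
])

```text
time: 11.5
ee_pos: [0.4946, 0.1713, 0.1198]
tcp_rot: [-179.9, 0.0, 104.1]
wrist_force: [0.5, 0.8, 1.0]
opening: 0.0681
grasp_force: 0.0
```

Call:
servo_tool([
  {"offset": [-0.5, -0.22, 0], "yaw": 0, "claw": 0.2},
  {"offset": [-0.91, -0.43, 0], "yaw": 0, "claw": 0.2},
])

```text
time: 11.75
ee_pos: [0.4749, 0.0721, 0.12]
tcp_rot: [-179.9, -0.0, 104.1]
wrist_force: [0.3, 0.3, 0.5]
opening: 0.0684
grasp_force: 0.0
```

Call:
servo_tool([
  {"offset": [-0.5, -0.22, 0], "yaw": 0, "claw": 0.2},
  {"offset": [-0.91, -0.43, 0], "yaw": 0, "claw": 0.2},
])

```text
time: 12.0
ee_pos: [0.4553, -0.0265, 0.1201]
tcp_rot: [-179.9, -0.0, 104.1]
wrist_force: [0.9, 0.9, 0.3]
opening: 0.0684
grasp_force: 0.0
```

Call:
servo_tool([
  {"offset": [-0.5, -0.22, 0], "yaw": 0.02, "claw": 0.2},
  {"offset": [-0.91, -0.42, 0], "yaw": 0.039, "claw": 0.2},
  {"offset": [-0.91, -0.42, 0], "yaw": 0.039, "claw": 0.2},
  {"offset": [-0.91, -0.42, 0], "yaw": 0.039, "claw": 0.2},
])

```text
time: 12.5
ee_pos: [0.4374, -0.1231, 0.1205]
tcp_rot: [-179.9, -0.0, 97.0]
wrist_force: [-0.2, -0.1, -0.3]
opening: 0.0682
grasp_force: 0.0
```

```bash
python3 - <<'E'
from h import *
o=get_obs();print(o["ee_pos"],o["tcp_rot"][2])
plan([(.4389,-.1224,.021,97)])
E
```

```text
[ 0.43740984 -0.12312554  0.12046015] 97.03949830106527
[0.005 0.016 0.965] yaw 0.0002
```

Call:
servo_tool([
  {"offset": [0, 0.015, 0.4], "yaw": 0, "claw": 0.2},
  {"offset": [0, 0.015, 0.75], "yaw": 0, "claw": 0.2},
  {"offset": [0, 0.015, 0.965], "yaw": 0, "claw": 0.2},
  {"offset": [0, 0.015, 0.965], "yaw": 0, "claw": 0.2},
  {"offset": [0, 0.015, 0.965], "yaw": 0, "claw": 1},
  {"offset": [0, 0.015, 0.965], "yaw": 0, "claw": 1},
  {"offset": [0, 0.015, 0.965], "yaw": 0, "claw": 1},
  {"offset": [0, 0.015, 0.965], "yaw": 0, "claw": 1},
  {"offset": [0, 0.015, 0.7], "yaw": 0, "claw": 1},
  {"offset": [0, 0.015, 0.3], "yaw": 0, "claw": 1},
  {"offset": [0, 0.015, 0], "yaw": 0, "claw": 1},
  {"offset": [0, 0.015, 0], "yaw": 0, "claw": 1},
])

```text
time: 14.0
ee_pos: [0.4407, -0.1236, 0.1244]
tcp_rot: [179.7, 0.1, 97.1]
wrist_force: [-0.2, -0.2, -1.4]
opening: 0.0368
grasp_force: 40.4
```

```bash
python3 - <<'E'
from h import *
pic,d=camera("side");cv2.imwrite("pics/s3.png",cv2.resize(pic[100:300,120:360,::-1],(720,600)))
t=C+CYv*.045
print(t,get_obs()["ee_pos"]);plan([(*t,.12,97),(*t,.029,97)])
E
```

```text
[0.53413216 0.36470293] [ 0.43998741 -0.12335855  0.12259924]
[ 4.728e+00  1.533e+00 -4.000e-03] yaw 0.0003
[4.728 1.533 0.906] yaw 0.0003
```

View pics/s3.png

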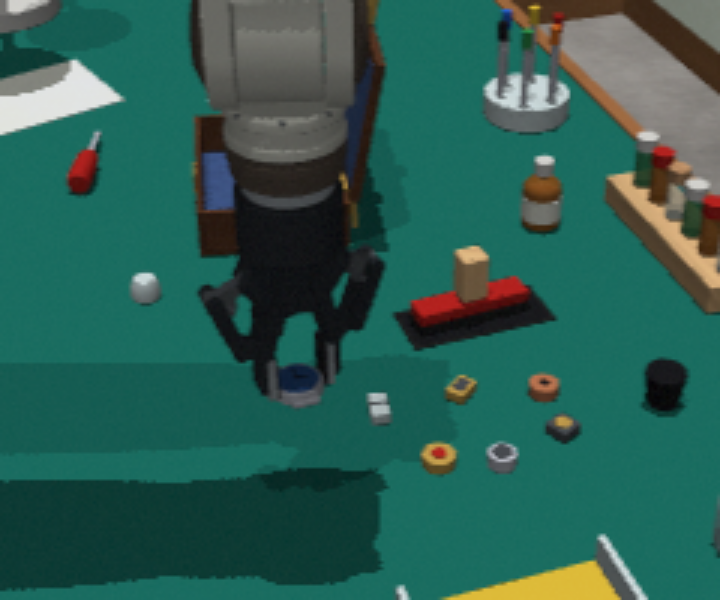

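Call:
servo_tool([
  {"offset": [0.5, 0.16, 0], "yaw": 0, "claw": 1},
  {"offset": [0.95, 0.31, 0], "yaw": 0, "claw": 1},
])

```text
time: 14.3
ee_pos: [0.4579, -0.0242, 0.1202]
tcp_rot: [-179.9, -0.0, 97.0]
wrist_force: [0.9, -0.2, -0.1]
opening: 0.0371
grasp_force: 40.4
```

Call:
servo_tool([
  {"offset": [0.5, 0.16, 0], "yaw": 0, "claw": 1},
  {"offset": [0.95, 0.31, 0], "yaw": 0, "claw": 1},
])

```text
time: 14.55
ee_pos: [0.477, 0.0747, 0.1202]
tcp_rot: [-179.9, 0.0, 97.1]
wrist_force: [1.4, -0.7, -0.2]
opening: 0.0371
grasp_force: 40.4
```

Call:
servo_tool([
  {"offset": [0.5, 0.16, 0], "yaw": 0, "claw": 1},
  {"offset": [0.95, 0.31, 0], "yaw": 0, "claw": 1},
])

```text
time: 14.8
ee_pos: [0.4961, 0.1728, 0.1201]
tcp_rot: [-179.9, 0.0, 97.1]
wrist_force: [1.4, -0.5, 0.2]
opening: 0.0365
grasp_force: 40.4
```

Call:
servo_tool([
  {"offset": [0.5, 0.16, 0], "yaw": 0, "claw": 1},
  {"offset": [0.95, 0.31, 0], "yaw": 0, "claw": 1},
])

```text
time: 15.05
ee_pos: [0.5153, 0.2708, 0.1199]
tcp_rot: [-179.9, 0.0, 97.1]
wrist_force: [0.1, -1.5, -0.7]
opening: 0.0375
grasp_force: 40.4
```

Call:
servo_tool([
  {"offset": [0.5, 0.16, 0], "yaw": 0, "claw": 1},
  {"offset": [0.93, 0.29, 0], "yaw": 0, "claw": 1},
  {"offset": [0.93, 0.29, 0], "yaw": 0, "claw": 1},
  {"offset": [0.93, 0.29, 0], "yaw": 0, "claw": 1},
])

```text
time: 15.55
ee_pos: [0.5325, 0.3646, 0.12]
tcp_rot: [-179.9, 0.1, 97.1]
wrist_force: [-0.5, 0.4, -0.5]
opening: 0.0371
grasp_force: 40.4
```

```bash
python3 - <<'E'
from h import *
t=C+CYv*.045
print(t,get_obs()["ee_pos"]);plan([(*t,.029,97)])
p,d=blobs()
X=wmap("top",d)
h=cv2.cvtColor(p,cv2.COLOR_RGB2HSV)
# pad, block, grip, corner
P0=world("top",*np.meshgrid(range(512),range(384)),z=0.)
reg=(P0[...,0]>.54)&(P0[...,0]<.76)&(np.abs(P0[...,1]-.05)<.08)
def fit(m,z,nm):
    q=world("top",*np.nonzero(m)[::-1],z=z)[:,:2];r=cv2.minAreaRect((q*1000).astype(np.float32));w,v=np.linalg.eigh(np.cov(q.T));print(nm,m.sum(),q.mean(0).round(4),r,np.degrees(np.arctan2(v[1,1],v[0,1])))
green=(h[...,0]>65)&(h[...,0]<95)&(h[...,1]>120)
fit(reg&~green&(X[...,2]<.045),0,"padall")
fit(reg&((h[...,0]<8)|(h[...,0]>172))&(h[...,1]>150)&(h[...,2]>80),.024,"red")
fit(reg&(h[...,0]>8)&(h[...,0]<25)&(h[...,2]>110),.070,"grip")
fit((P0[...,1]<-.22)&(P0[...,1]>-.45)&(P0[...,0]<.7)&(P0[...,0]>.42)&(h[...,0]>20)&(h[...,0]<32)&(h[...,1]>150),0,"yellow")
cv2.imwrite("pics/r5.png",rect("top",p,0.0,.46,.74,-.42,.12,1450)[:,:,::-1])
E
```

```text
[0.53413216 0.36470293] [0.53248932 0.36460508 0.11997642]
[-0.001  0.016  0.88 ] yaw 0.0004
78 [ 0.6684 -0.0713] ax 155 rgb [142.  96.  66.]
58 [ 0.6625 -0.1233] ax 136 rgb [101.  92.  66.]
69 [ 0.6    -0.0513] ax 38 rgb [126. 111.  66.]
67 [ 0.6006 -0.1438] ax 117 rgb [109. 117. 118.]
87 [ 0.552 -0.128] ax 90 rgb [167. 126.  62.]
70 [ 0.5257 -0.0543] ax 83 rgb [161. 167. 164.]
padall 777 [0.6501 0.052 ] ((652.6329956054688, 51.13440704345703), (135.48980712890625, 56.0754508972168), 1.5579394102096558) -178.27811952695447
red 258 [0.6456 0.0547] ((649.5427856445312, 54.76520538330078), (109.10204315185547, 29.00277328491211), 4.771947383880615) -174.94454228668738
grip 83 [0.6491 0.0552] ((647.940185546875, 55.894229888916016), (25.328466415405273, 24.841190338134766), 1.7380415201187134) 47.21344575342552
yellow 1869 [ 0.552  -0.3205] ((551.6522827148438, -320.57269287109375), (148.53810119628906, 110.69636535644531), 0.7872726321220398) -179.89218777634167
```

View pics/r5.png

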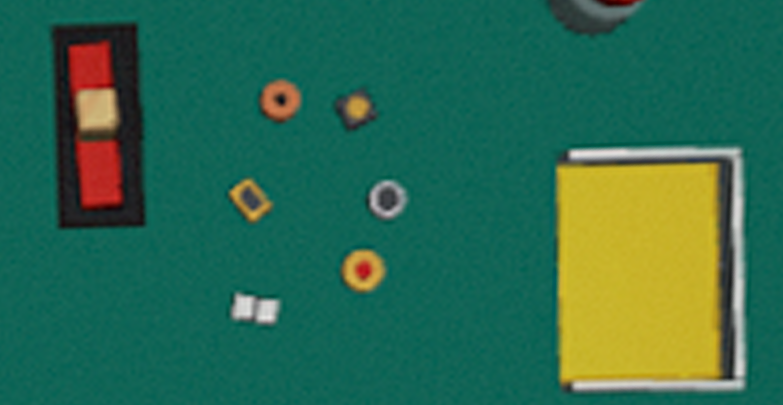

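Call:
servo_tool([
  {"offset": [0, 0.015, 0.4], "yaw": 0, "claw": 1},
  {"offset": [0, 0.015, 0.75], "yaw": 0, "claw": 1},
  {"offset": [0, 0.015, 0.84], "yaw": 0, "claw": 1},
  {"offset": [0, 0.015, 0.88], "yaw": 0, "claw": 1},
  {"offset": [0, 0.015, 0.88], "yaw": 0, "claw": 1},
  {"offset": [0, 0.015, 0.88], "yaw": 0, "claw": 0.3},
  {"offset": [0, 0.015, 0.88], "yaw": 0, "claw": 0.3},
  {"offset": [0, 0.015, 0.88], "yaw": 0, "claw": 0.3},
  {"offset": [0, 0.015, 0.5], "yaw": 0, "claw": 0.3},
  {"offset": [0, 0.015, 0], "yaw": 0, "claw": 0.3},
  {"offset": [0, 0.015, -0.2], "yaw": 0, "claw": 0.3},
])

```text
time: 16.98
ee_pos: [0.5353, 0.3658, 0.145]
tcp_rot: [179.8, -0.1, 97.1]
wrist_force: [0.3, -0.5, -1.0]
opening: 0.0601
grasp_force: 0.0
```

```bash
python3 - <<'E'
from h import *
print(get_obs()["ee_pos"])
plan([(.6485,.0555,.15,90),(.6485,.0555,.15,5)])
E
```

```text
[0.53529698 0.36577843 0.14497099]
[-3.218  0.743 -0.08 ] yaw 0.0392
[-3.218  0.743 -0.08 ] yaw 0.5114
```

Call:
servo_tool([
  {"offset": [-0.5, -0.2, -0.2], "yaw": 0, "claw": 0.3},
  {"offset": [-1, -0.2, -0.3], "yaw": 0, "claw": 0.4},
  {"offset": [-1, -0.2, -0.3], "yaw": 0, "claw": 0.4},
])

```text
time: 17.35
ee_pos: [0.5276, 0.2611, 0.1731]
tcp_rot: [179.9, -0.0, 96.9]
wrist_force: [0.5, 0.2, 0.0]
opening: 0.051
grasp_force: 0.0
```

Call:
servo_tool([
  {"offset": [-0.5, 0, 0], "yaw": 0, "claw": 0.4},
  {"offset": [-1, 0, 0], "yaw": 0, "claw": 0.4},
  {"offset": [-1, 0, 0], "yaw": 0, "claw": 0.4},
])

```text
time: 17.73
ee_pos: [0.5395, 0.1622, 0.1712]
tcp_rot: [-180.0, 0.0, 96.9]
wrist_force: [0.5, 0.4, 0.3]
opening: 0.0511
grasp_force: 0.0
```

Call:
servo_tool([
  {"offset": [-0.5, 0.25, 0], "yaw": 0.06, "claw": 0.4},
  {"offset": [-1, 0.5, 0], "yaw": 0.12, "claw": 0.4},
  {"offset": [-1, 0.7, 0], "yaw": 0.18, "claw": 0.4},
  {"offset": [-1, 0.9, 0], "yaw": 0.24, "claw": 0.4},
  {"offset": [-1, 0.9, 0], "yaw": 0.3, "claw": 0.4},
  {"offset": [-1, 0.9, 0], "yaw": 0.36, "claw": 0.4},
  {"offset": [-1, 0.9, 0], "yaw": 0.42, "claw": 0.4},
  {"offset": [-1, 0.9, 0], "yaw": 0.48, "claw": 0.4},
  {"offset": [-1, 0.9, 0], "yaw": 0.51, "claw": 0.4},
  {"offset": [-1, 0.9, 0], "yaw": 0.51, "claw": 0.4},
])

```text
time: 18.98
ee_pos: [0.6417, 0.0694, 0.1709]
tcp_rot: [-179.7, 0.0, 6.1]
wrist_force: [-1.6, -0.3, 0.1]
opening: 0.0511
grasp_force: 0.0
```

```bash
python3 - <<'E'
from h import *
o=get_obs();print(o["ee_pos"],o["tcp_rot"][2],o["opening"],o["time"])
plan([(.6485,.0555,.11,5),(.6485,.0555,.055,5)])
p,d=camera("top");cv2.imwrite("pics/c1.png",cv2.resize(p[150:270,90:240,::-1],(750,600)));print(lidang())
E
```

```text
[0.64171371 0.069439   0.17089417] 6.068202663629445 0.051064613767109635 18.975
[0.053 0.146 0.579] yaw 0.0059
[0.053 0.146 1.129] yaw 0.0059
(np.int64(384), np.float64(101.59486889024669), array([ 0.20517719, -0.01258458]))
```

View pics/c1.png

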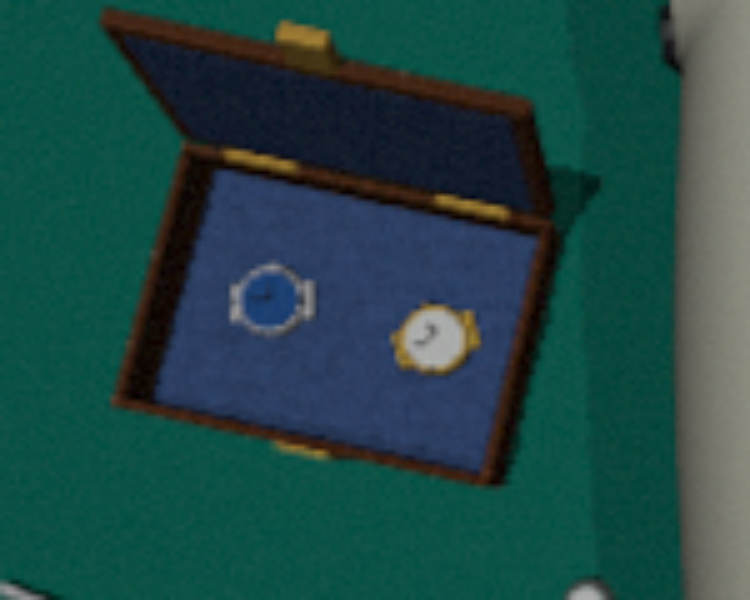

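Call:
servo_tool([
  {"offset": [0.05, 0.145, 0.2], "yaw": 0.006, "claw": 0.4},
  {"offset": [0.05, 0.145, 0.4], "yaw": 0.006, "claw": 0.4},
  {"offset": [0.05, 0.145, 0.6], "yaw": 0.006, "claw": 0.4},
  {"offset": [0.05, 0.145, 0.6], "yaw": 0.006, "claw": 0.4},
], squeeze=60)

```text
time: 19.58
ee_pos: [0.647, 0.0543, 0.1081]
tcp_rot: [-179.7, 0.3, 4.9]
wrist_force: [-0.1, -0.4, -0.5]
opening: 0.0513
grasp_force: 0.0
```

```bash
python3 - <<'E'
from h import *
o=get_obs();print(o["ee_pos"],o["tcp_rot"][2])
plan([(.6485,.0555,.053,5)])
E
```

```text
[0.64698674 0.05427323 0.10807766] 4.875365829040961
[ 0.016 -0.011  0.521] yaw -0.0007
```

Call:
servo_tool([
  {"offset": [0.015, 0, 0.25], "yaw": 0, "claw": 0.4},
  {"offset": [0.015, 0, 0.52], "yaw": 0, "claw": 0.4},
  {"offset": [0.015, 0, 0.52], "yaw": 0, "claw": 0.4},
  {"offset": [0.015, 0, 0.52], "yaw": 0, "claw": 1},
  {"offset": [0.015, 0, 0.52], "yaw": 0, "claw": 1},
  {"offset": [0.015, 0, 0.52], "yaw": 0, "claw": 1},
  {"offset": [0.015, 0, 0.52], "yaw": 0, "claw": 1},
])

```text
time: 20.45
ee_pos: [0.6503, 0.0554, 0.061]
tcp_rot: [-179.7, -0.2, 4.9]
wrist_force: [0.3, 0.5, 6.1]
opening: 0.0247
grasp_force: 60.1
```

Call:
servo_tool([
  {"offset": [0, 0, -0.02], "yaw": 0, "claw": 1},
  {"offset": [0, 0, -0.03], "yaw": 0, "claw": 1},
  {"offset": [0, 0, -0.03], "yaw": 0, "claw": 1},
])

```text
time: 20.82
ee_pos: [0.6493, 0.0554, 0.0619]
tcp_rot: [-179.7, 0.0, 4.9]
wrist_force: [0.0, -0.6, -0.9]
opening: 0.0251
grasp_force: 58.9
```

```bash
python3 - <<'E'
from h import *
o=get_obs();print(o["ee_pos"],o["tcp_rot"],o["opening"],o["grasp_force"],o["wrist_force"])
blobs()
E
```

```text
[0.64932985 0.05535685 0.06194327] [-1.79679429e+02  3.95898283e-02  4.94348707e+00] 0.025103428462617025 58.88683497905731 [ 0.00852281 -0.63696231 -0.85470945]
58 [ 0.6625 -0.1233] ax 136 rgb [87. 78. 56.]
65 [ 0.6008 -0.1441] ax 31 rgb [ 95. 102. 104.]
87 [ 0.552 -0.128] ax 90 rgb [145. 109.  52.]
```

Call:
servo_tool([
  {"offset": [0, 0, -0.15], "yaw": 0, "claw": 1},
  {"offset": [0, 0, -0.3], "yaw": 0, "claw": 1},
  {"offset": [0.1, 0.3, -0.3], "yaw": 0.05, "claw": 1},
  {"offset": [0.2, 0.6, -0.3], "yaw": 0.1, "claw": 1},
  {"offset": [0.28, 0.8, -0.3], "yaw": 0.15, "claw": 1},
  {"offset": [0.28, 0.9, -0.3], "yaw": 0.2, "claw": 1},
  {"offset": [0.28, 0.9, -0.3], "yaw": 0.25, "claw": 1},
  {"offset": [0.28, 0.9, -0.3], "yaw": 0.25, "claw": 1},
  {"offset": [0.28, 0.9, -0.3], "yaw": 0.25, "claw": 1},
])

```text
time: 22.0
ee_pos: [0.6489, -0.1581, 0.092]
tcp_rot: [-171.7, 1.6, -16.9]
wrist_force: [0.3, 0.3, -2.4]
opening: 0.0253
grasp_force: 59.7
```

```bash
python3 - <<'E'
from h import *
o=get_obs();print(o["ee_pos"],o["tcp_rot"],o["opening"],o["grasp_force"])
# heading: plan takes grasp z = tcp z - .003
plan([(.686,-.037,.058,-40),(.587,-.156,.058,-40)])
p,d=blobs()
cv2.imwrite("pics/s4.png",cv2.resize(camera("side")[0][200:300,210:360,::-1],(750,500)))
E
```

```text
[ 0.64888509 -0.15809868  0.09195711] [-171.70226808    1.61100766  -16.89414762] 0.02530811594119069 59.66937303543091
[ 0.003 -1.267  0.31 ] yaw 0.1284
[-0.598  0.16   0.31 ] yaw 0.1284
78 [ 0.6684 -0.0713] ax 155 rgb [121.  81.  56.]
52 [ 0.6621 -0.1228] ax 63 rgb [55. 50. 37.]
69 [ 0.6    -0.0513] ax 38 rgb [108.  94.  55.]
88 [ 0.5521 -0.1279] ax 82 rgb [158. 118.  59.]
71 [ 0.5257 -0.0541] ax 83 rgb [144. 156. 152.]
```

View pics/s4.png

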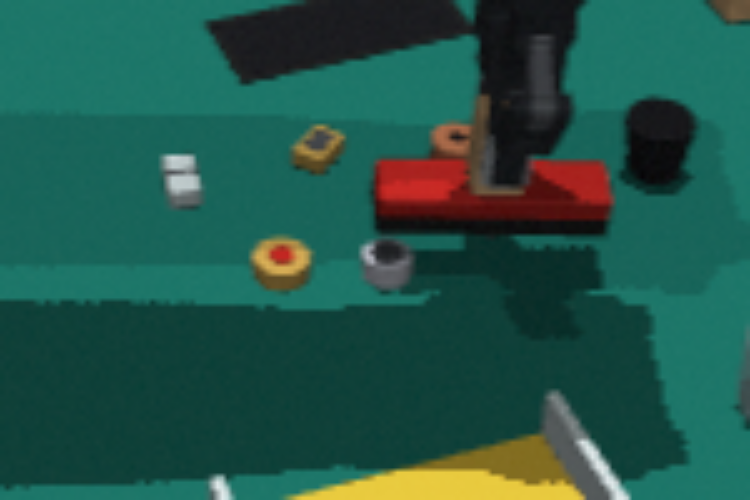

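```bash
python3 - <<'E'
from workcell import *
o=get_obs();print(o["q"].round(2),o["qd"].round(2),o["joint_efforts"].round(2),o["time"],o["ee_pos"],o["tcp_rot"])
E
```

```text
[-17.03  22.49  12.78  81.92   8.26 179.94] [ 1.85  0.21  0.25 -0.33  0.42  0.06] [ -0.86 -72.28  47.47   0.4    0.54   0.  ] 22.1 [ 0.64846517 -0.15915001  0.09188302] [-171.74128992    1.61878436  -16.97643786]
```

Call:
servo_tool([
  {"offset": [-0.2, -0.1, 0], "yaw": -0.05, "claw": 1},
  {"offset": [-0.4, -0.2, 0], "yaw": -0.1, "claw": 1},
  {"offset": [-0.6, -0.3, 0], "yaw": -0.15, "claw": 1},
  {"offset": [-0.83, -0.44, 0], "yaw": -0.2, "claw": 1},
  {"offset": [-0.83, -0.44, 0], "yaw": -0.25, "claw": 1},
  {"offset": [-0.83, -0.44, 0], "yaw": -0.25, "claw": 1},
  {"offset": [-0.83, -0.44, 0], "yaw": -0.25, "claw": 1},
])

```text
time: 22.98
ee_pos: [0.5828, -0.0916, 0.1004]
tcp_rot: [-173.0, -4.7, 27.6]
wrist_force: [0.2, 0.0, -2.9]
opening: 0.0257
grasp_force: 59.8
```

```bash
python3 - <<'E'
from h import *
o=get_obs();print(o["ee_pos"],o["tcp_rot"],o["q"].round(1),o["opening"])
plan([(.6493,.0554,.058,5)])
E
```

```text
[ 0.58281217 -0.0916455   0.10037537] [-172.97545754   -4.681073     27.59717783] [-12.7  11.   -0.5  79.6   8.4 139.4] 0.025738695938801858
[ 1.27  -0.995  0.394] yaw 0.1255
```

Call:
servo_tool([
  {"offset": [0, 0, -0.4], "yaw": 0, "claw": 1},
  {"offset": [0, 0, -0.8], "yaw": -0.05, "claw": 1},
  {"offset": [0, 0, -1], "yaw": -0.1, "claw": 1},
  {"offset": [0, 0, -1], "yaw": -0.15, "claw": 1},
  {"offset": [0, 0, -1], "yaw": -0.2, "claw": 1},
  {"offset": [0, 0, -1], "yaw": -0.25, "claw": 1},
  {"offset": [0, 0, -1], "yaw": -0.3, "claw": 1},
  {"offset": [0, 0, -1], "yaw": -0.35, "claw": 1},
  {"offset": [0, 0, -1], "yaw": -0.4, "claw": 1},
  {"offset": [0, 0, -1], "yaw": -0.45, "claw": 1},
  {"offset": [0, 0, -1], "yaw": -0.5, "claw": 1},
  {"offset": [0, 0, -1], "yaw": -0.5, "claw": 1},
])

```text
time: 24.48
ee_pos: [0.5813, -0.1065, 0.199]
tcp_rot: [175.3, -7.0, 118.2]
wrist_force: [-0.6, 0.3, -1.9]
opening: 0.0247
grasp_force: 59.9
```

Call:
servo_tool([
  {"offset": [0, 0, 0], "yaw": -0.05, "claw": 1},
  {"offset": [0, 0, 0], "yaw": -0.1, "claw": 1},
  {"offset": [0, 0, 0], "yaw": -0.15, "claw": 1},
  {"offset": [0, 0, 0], "yaw": -0.2, "claw": 1},
  {"offset": [0, 0, 0], "yaw": -0.25, "claw": 1},
  {"offset": [0, 0, 0], "yaw": -0.3, "claw": 1},
  {"offset": [0, 0, 0], "yaw": -0.35, "claw": 1},
  {"offset": [0, 0, 0], "yaw": -0.4, "claw": 1},
  {"offset": [0, 0, 0], "yaw": -0.45, "claw": 1},
  {"offset": [0, 0, 0], "yaw": -0.5, "claw": 1},
  {"offset": [0, 0, 0], "yaw": -0.55, "claw": 1},
  {"offset": [0, 0, 0], "yaw": -0.6, "claw": 1},
])

```text
time: 25.98
ee_pos: [0.5813, -0.1064, 0.1991]
tcp_rot: [174.8, 6.6, -134.3]
wrist_force: [0.2, 0.2, -1.8]
opening: 0.0252
grasp_force: 59.9
```

Call:
servo_tool([
  {"offset": [0, 0, 0], "yaw": -0.05, "claw": 1},
  {"offset": [0, 0, 0], "yaw": -0.1, "claw": 1},
  {"offset": [0, 0, 0], "yaw": -0.15, "claw": 1},
  {"offset": [0, 0, 0], "yaw": -0.2, "claw": 1},
  {"offset": [0, 0, 0], "yaw": -0.25, "claw": 1},
  {"offset": [0, 0, 0], "yaw": -0.3, "claw": 1},
  {"offset": [0, 0, 0], "yaw": -0.35, "claw": 1},
  {"offset": [0, 0, 0], "yaw": -0.4, "claw": 1},
  {"offset": [0, 0, 0], "yaw": -0.45, "claw": 1},
  {"offset": [0, 0, 0], "yaw": -0.5, "claw": 1},
  {"offset": [0, 0, 0], "yaw": -0.55, "claw": 1},
  {"offset": [0, 0, 0], "yaw": -0.6, "claw": 1},
])

```text
time: 27.48
ee_pos: [0.5813, -0.1064, 0.1991]
tcp_rot: [-172.1, 2.9, -25.8]
wrist_force: [-0.2, 0.1, -1.6]
opening: 0.025
grasp_force: 59.9
```

```bash
cat >>h.py <<'E'
def st():
    o=get_obs();from scipy.spatial.transform import Rotation as R
    z=R.from_euler("xyz",o["tcp_rot"],degrees=True).as_matrix()[:,2]
    print("t",o["time"],"p",o["ee_pos"].round(4),"rpy",o["tcp_rot"].round(2),"z",z.round(3),"q",o["q"].round(1),"op",round(o["opening"],4),round(o["grasp_force"],1),"F",o["wrist_force"].round(1))
E
python3 -c "
from h import *
st()"
```

```text
t 27.475 p [ 0.5813 -0.1064  0.1991] rpy [-172.07    2.9   -25.78] z [ 0.015  0.146 -0.989] q [ -14.1   10.9   10.3   90.7    8.3 -168.2] op 0.025 59.9 F [-0.2  0.1 -1.6]
```

Call:
servo_tool([
  {"offset": [0, 0, 0], "yaw": -0.05, "claw": 1},
  {"offset": [0, 0, 0], "yaw": -0.1, "claw": 1},
  {"offset": [0, 0, 0], "yaw": -0.15, "claw": 1},
  {"offset": [0, 0, 0], "yaw": -0.19, "claw": 1},
  {"offset": [0, 0, 0], "yaw": -0.19, "claw": 1},
  {"offset": [0, 0, 0], "yaw": -0.19, "claw": 1},
])

```text
time: 28.22
ee_pos: [0.5819, 0.0285, 0.1993]
tcp_rot: [-175.1, -1.8, 0.3]
wrist_force: [-0.5, 0.2, -1.3]
opening: 0.0249
grasp_force: 60.0
```

```bash
python3 -c "
from h import *
st()"
```

```text
t 28.225 p [0.5819 0.0285 0.1993] rpy [-175.07   -1.82    0.29] z [ 0.031  0.086 -0.996] q [   0.6    6.8    5.9   87.3    4.9 -179.7] op 0.0249 60.0 F [-0.5  0.2 -1.3]
```

Call:
servo_tool([
  {"offset": [0, 0.3, 0], "yaw": -0.04, "claw": 1},
  {"offset": [0, 0.6, 0], "yaw": -0.08, "claw": 1},
  {"offset": [0, 1, 0], "yaw": -0.11, "claw": 1},
  {"offset": [0, 1, 0], "yaw": -0.11, "claw": 1},
  {"offset": [0, 1, 0], "yaw": -0.11, "claw": 1},
])

```text
time: 28.85
ee_pos: [0.5446, 0.1322, 0.1916]
tcp_rot: [-179.0, -3.2, 13.0]
wrist_force: [-0.1, 0.4, -1.8]
opening: 0.0249
grasp_force: 59.9
```

```bash
python3 -c "
from h import *
st()"
```

```text
t 28.85 p [0.5446 0.1322 0.1916] rpy [-179.03   -3.18   13.01] z [ 0.05   0.029 -0.998] q [  13.2    2.5    0.5   84.9    1.  -179.8] op 0.0249 59.9 F [-0.1  0.4 -1.8]
```

```bash
cat >>h.py <<'E'
def plan2(targets):
    """world TCP targets (x,y,z,psi), tilt of the tool allowed for"""
    o=get_obs();from scipy.spatial.transform import Rotation as R
    M=R.from_euler("xyz",o["tcp_rot"],degrees=True).as_matrix();h=np.degrees(np.arctan2(M[1,0],M[0,0]))
    for t in targets:
        print((M.T@(np.array(t[:3])-o["ee_pos"])).round(4)/.1,"yaw",round(-((t[3]-h+180)%360-180)/180,4))
E
python3 -c "
from h import *
st();plan2([(.651,.052,.12,2.4)])"
```

```text
t 28.85 p [0.5446 0.1322 0.1916] rpy [-179.03   -3.18   13.01] z [ 0.05   0.029 -0.998] q [  13.2    2.5    0.5   84.9    1.  -179.8] op 0.0249 59.9 F [-0.1  0.4 -1.8]
[0.815 1.034 0.745] yaw 0.0589
```

Call:
servo_tool([
  {"offset": [0, 0, 0], "yaw": 0.059, "claw": 1},
  {"offset": [0, 0, 0], "yaw": 0.062, "claw": 1},
  {"offset": [0.3, 0.35, 0], "yaw": 0.062, "claw": 1},
  {"offset": [0.6, 0.7, 0.3], "yaw": 0.062, "claw": 1},
  {"offset": [0.8, 0.98, 0.6], "yaw": 0.062, "claw": 1},
  {"offset": [0.8, 0.98, 0.6], "yaw": 0.062, "claw": 1},
  {"offset": [0.8, 0.98, 0.6], "yaw": 0.062, "claw": 1},
])

```text
time: 29.72
ee_pos: [0.648, 0.0553, 0.1348]
tcp_rot: [-178.5, -2.9, 1.9]
wrist_force: [0.4, -0.2, -2.1]
opening: 0.0255
grasp_force: 59.9
```

```bash
python3 -c "
from h import *
st();plan2([(.651,.052,.07,2.4),(.651,.052,.063,2.4)])
camera('side')
cv2.imwrite('pics/s5.png',cv2.resize(camera('side')[0][150:250,200:350,::-1],(750,500)))"
```

```text
t 29.725 p [0.648  0.0553 0.1348] rpy [-178.48   -2.94    1.94] z [ 0.05   0.028 -0.998] q [   4.3   15.1    8.5   80.4    1.4 -177.6] op 0.0255 59.9 F [ 0.4 -0.2 -2.1]
[-0.004  0.051  0.648] yaw -0.0025
[-0.008  0.053  0.718] yaw -0.0025
```

View pics/s5.png

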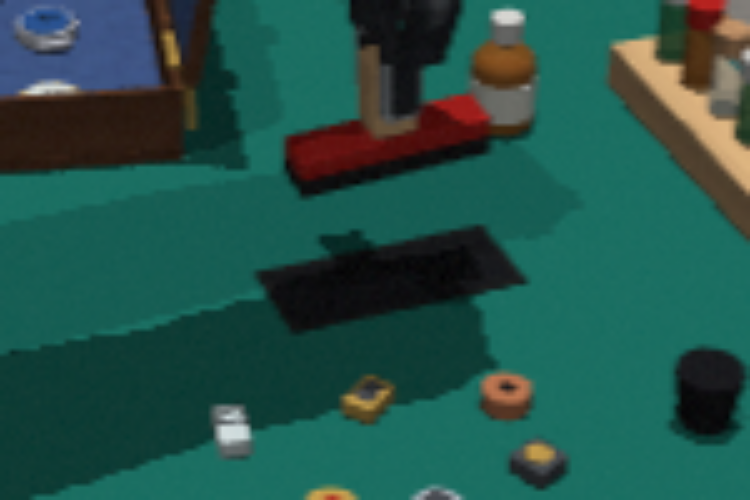

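Call:
servo_tool([
  {"offset": [0, 0.05, 0.3], "yaw": 0, "claw": 1},
  {"offset": [0, 0.05, 0.55], "yaw": 0, "claw": 1},
  {"offset": [0, 0.05, 0.68], "yaw": 0, "claw": 1},
  {"offset": [0, 0.05, 0.71], "yaw": 0, "claw": 1},
  {"offset": [0, 0.05, 0.71], "yaw": 0, "claw": 1},
  {"offset": [0, 0.05, 0.71], "yaw": 0, "claw": 0.4},
  {"offset": [0, 0.05, 0.71], "yaw": 0, "claw": 0.4},
  {"offset": [0, 0.05, 0.71], "yaw": 0, "claw": 0.4},
  {"offset": [0, 0.05, 0.4], "yaw": 0, "claw": 0.4},
  {"offset": [0, 0.05, 0], "yaw": 0, "claw": 0.4},
  {"offset": [0, 0.05, 0], "yaw": 0, "claw": 0.4},
])

```text
time: 31.2
ee_pos: [0.6499, 0.0505, 0.1387]
tcp_rot: [-178.5, -3.3, 1.9]
wrist_force: [0.9, 0.8, -0.2]
opening: 0.0513
grasp_force: 0.0
```

Call:
servo_tool([
  {"offset": [0, 0, 0], "yaw": 0.05, "claw": 0.4},
  {"offset": [0, 0, 0], "yaw": 0.1, "claw": 0.4},
  {"offset": [0, 0, 0], "yaw": 0.15, "claw": 0.4},
  {"offset": [0, 0, 0], "yaw": 0.2, "claw": 0.4},
  {"offset": [0, 0, 0], "yaw": 0.25, "claw": 0.4},
  {"offset": [0, 0, 0], "yaw": 0.3, "claw": 0.4},
  {"offset": [0, 0, 0], "yaw": 0.35, "claw": 0.4},
  {"offset": [0, 0, 0], "yaw": 0.4, "claw": 0.4},
  {"offset": [0, 0, 0], "yaw": 0.45, "claw": 0.4},
  {"offset": [0, 0, 0], "yaw": 0.5, "claw": 0.4},
  {"offset": [0, 0, 0], "yaw": 0.5, "claw": 0.4},
])

```text
time: 32.58
ee_pos: [0.6481, 0.0504, 0.1339]
tcp_rot: [-177.1, 1.5, -88.0]
wrist_force: [-0.2, 0.6, 0.5]
opening: 0.051
grasp_force: 0.0
```

Call:
servo_tool([
  {"offset": [0, 0, 0], "yaw": 0.05, "claw": 0.4},
  {"offset": [0, 0, 0], "yaw": 0.1, "claw": 0.4},
  {"offset": [0, 0, 0], "yaw": 0.15, "claw": 0.4},
  {"offset": [0, 0, 0], "yaw": 0.2, "claw": 0.4},
  {"offset": [0, 0, 0], "yaw": 0.25, "claw": 0.4},
  {"offset": [0, 0, 0], "yaw": 0.3, "claw": 0.4},
  {"offset": [0, 0, 0], "yaw": 0.35, "claw": 0.4},
  {"offset": [0, 0, 0], "yaw": 0.4, "claw": 0.4},
  {"offset": [0, 0, 0], "yaw": 0.45, "claw": 0.4},
  {"offset": [0, 0, 0], "yaw": 0.5, "claw": 0.4},
  {"offset": [0, 0, 0], "yaw": 0.5, "claw": 0.4},
])

```text
time: 33.95
ee_pos: [0.6482, 0.0504, 0.1342]
tcp_rot: [178.5, 2.9, -177.9]
wrist_force: [-0.1, -0.3, -0.1]
opening: 0.0512
grasp_force: 0.0
```

```bash
cat >>h.py <<'E'
def block(n="side",x=.651,y=.052):
    """fit of the red top of the block and the wooden grip"""
    p,d=camera(n);h=cv2.cvtColor(p,cv2.COLOR_RGB2HSV)
    for nm,z,m in(("red",.024,((h[...,0]<8)|(h[...,0]>172))&(h[...,1]>150)&(h[...,2]>60)),("grip",.07,(h[...,0]>8)&(h[...,0]<25)&(h[...,2]>90))):
        P=world(n,*np.meshgrid(range(512),range(384)),z=z)
        q=P[m&(np.hypot(P[...,0]-x,P[...,1]-y)<.085)][:,:2]
        if len(q)>5:w,v=np.linalg.eigh(np.cov(q.T));r=cv2.minAreaRect((q*1000).astype(np.float32));print(n,nm,len(q),q.mean(0).round(4),np.round(r[0],1),np.round(r[1],1),round(r[2],1),"ax",round(np.degrees(np.arctan2(v[1,1],v[0,1]))%180,1))
E
python3 -c "
from h import *
st();block('side');block('top');plan2([(.651,.052,.12,182.4),(.651,.052,.061,182.4)])
"
```

```text
t 33.95 p [0.6482 0.0504 0.1342] rpy [ 178.5     2.94 -177.89] z [ 0.05   0.028 -0.998] q [ 3.9 15.1  8.4 80.3  1.4  1.8] op 0.0512 0.0 F [-0.1 -0.3 -0.1]
side red 288 [0.6483 0.042 ] [650.4  43.8] [111.8  39.6] 1.2 ax 1.8
side grip 133 [0.6407 0.0167] [659.9  43.6] [143.2  42.4] 49.2 ax 59.9
top grip 102 [0.6543 0.0409] [650.8  29.8] [149.8 119. ] 5.8 ax 168.9
[-0.02   0.011  0.145] yaw -0.0012
[ 0.01  -0.004  0.734] yaw -0.0012
```

Call:
servo_tool([
  {"offset": [0, 0, 0.3], "yaw": 0, "claw": 0.4},
  {"offset": [0.01, 0, 0.6], "yaw": 0, "claw": 0.4},
  {"offset": [0.01, 0, 0.73], "yaw": 0, "claw": 0.4},
  {"offset": [0.01, 0, 0.73], "yaw": 0, "claw": 0.4},
  {"offset": [0.01, 0, 0.73], "yaw": 0, "claw": 1},
  {"offset": [0.01, 0, 0.73], "yaw": 0, "claw": 1},
  {"offset": [0.01, 0, 0.73], "yaw": 0, "claw": 1},
  {"offset": [0.01, 0, 0.73], "yaw": 0, "claw": 1},
  {"offset": [0.01, 0, 0.5], "yaw": 0, "claw": 1},
  {"offset": [0.01, 0, 0.33], "yaw": 0, "claw": 1},
  {"offset": [0.01, 0, 0.33], "yaw": 0, "claw": 1},
  {"offset": [0.01, 0, 0.33], "yaw": 0, "claw": 1},
])

```text
time: 35.55
ee_pos: [0.6488, 0.0513, 0.1008]
tcp_rot: [178.5, 2.9, -178.1]
wrist_force: [1.0, -0.7, -2.4]
opening: 0.0249
grasp_force: 59.2
```

```bash
python3 -c "
from h import *
st();blobs();plan2([(.686,-.035,.10,140),(.686,-.035,.066,140),(.587,-.156,.066,140)])
"
```

```text
t 35.55 p [0.6488 0.0513 0.1008] rpy [ 178.49    2.92 -178.12] z [ 0.05   0.028 -0.998] q [ 4.  15.6  5.3 76.7  1.4  2.1] op 0.0249 59.2 F [ 1.  -0.7 -2.4]
67 [ 0.6006 -0.1438] ax 117 rgb [ 93. 100. 101.]
[-0.345 -0.875 -0.   ] yaw 0.2326
[-0.328 -0.884  0.339] yaw 0.2326
[ 0.7   -2.059  0.256] yaw 0.2326
```

Call:
servo_tool([
  {"offset": [-0.1, -0.25, 0], "yaw": 0.05, "claw": 1},
  {"offset": [-0.2, -0.5, 0], "yaw": 0.1, "claw": 1},
  {"offset": [-0.34, -0.75, 0], "yaw": 0.15, "claw": 1},
  {"offset": [-0.34, -0.875, 0], "yaw": 0.2, "claw": 1},
  {"offset": [-0.34, -0.875, 0], "yaw": 0.233, "claw": 1},
  {"offset": [-0.34, -0.875, 0], "yaw": 0.233, "claw": 1},
  {"offset": [-0.33, -0.88, 0.2], "yaw": 0.233, "claw": 1},
  {"offset": [-0.33, -0.88, 0.34], "yaw": 0.233, "claw": 1},
  {"offset": [-0.33, -0.88, 0.34], "yaw": 0.233, "claw": 1},
])

```text
time: 36.72
ee_pos: [0.6859, -0.0341, 0.065]
tcp_rot: [177.0, 1.1, 140.0]
wrist_force: [0.3, 0.2, -1.5]
opening: 0.0251
grasp_force: 60.2
```

```bash
python3 -c "
from h import *
st();blobs();plan2([(.640,-.091,.066,140),(.587,-.156,.066,140)])
cv2.imwrite('pics/s6.png',cv2.resize(camera('side')[0][180:290,210:360,::-1],(750,550)))
"
```

```text
t 36.725 p [ 0.6859 -0.0341  0.065 ] rpy [176.98   1.09 140.02] z [ 0.048  0.028 -0.998] q [-3.5 21.5  8.7 74.6  1.8 36.5] op 0.0251 60.2 F [ 0.3  0.2 -1.5]
[-0.012 -0.729 -0.044] yaw 0.0
[-0.023 -1.567 -0.088] yaw 0.0
```

View pics/s6.png

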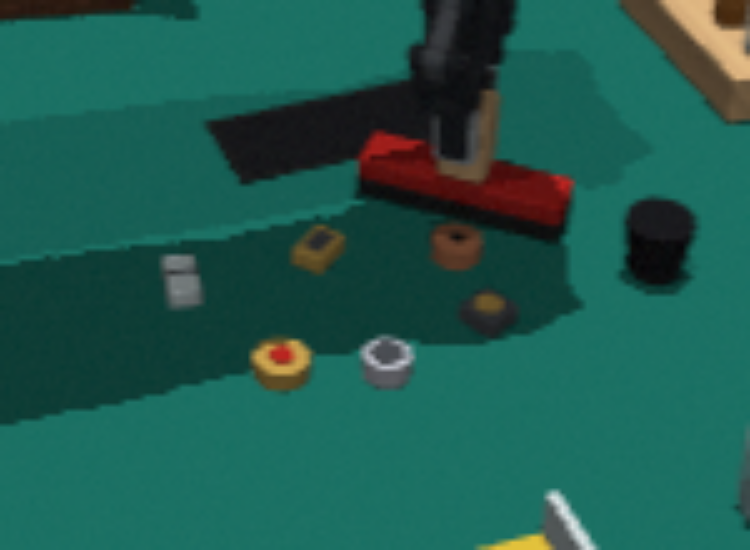

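Call:
servo_tool([
  {"offset": [0, -0.1, 0], "yaw": 0, "claw": 1},
  {"offset": [0, -0.2, -0.01], "yaw": 0, "claw": 1},
  {"offset": [0, -0.3, -0.02], "yaw": 0, "claw": 1},
  {"offset": [-0.01, -0.4, -0.02], "yaw": 0, "claw": 1},
  {"offset": [-0.01, -0.5, -0.03], "yaw": 0, "claw": 1},
  {"offset": [-0.01, -0.6, -0.03], "yaw": 0, "claw": 1},
  {"offset": [-0.01, -0.7, -0.04], "yaw": 0, "claw": 1},
  {"offset": [-0.01, -0.8, -0.04], "yaw": 0, "claw": 1},
  {"offset": [-0.01, -0.9, -0.05], "yaw": 0, "claw": 1},
  {"offset": [-0.01, -1, -0.05], "yaw": 0, "claw": 1},
])

```text
time: 38.08
ee_pos: [0.6226, -0.1123, 0.0667]
tcp_rot: [176.9, 1.2, 139.9]
wrist_force: [0.5, 0.3, -1.7]
opening: 0.0254
grasp_force: 60.2
```

Call:
servo_tool([
  {"offset": [0, -0.1, 0], "yaw": 0, "claw": 1},
  {"offset": [0, -0.2, -0.01], "yaw": 0, "claw": 1},
  {"offset": [0, -0.3, -0.02], "yaw": 0, "claw": 1},
  {"offset": [-0.01, -0.4, -0.02], "yaw": 0, "claw": 1},
  {"offset": [-0.01, -0.5, -0.03], "yaw": 0, "claw": 1},
  {"offset": [-0.01, -0.57, -0.03], "yaw": 0, "claw": 1},
  {"offset": [-0.01, -0.57, -0.03], "yaw": 0, "claw": 1},
  {"offset": [0, -0.4, -0.1], "yaw": 0, "claw": 1},
  {"offset": [0, -0.4, -0.4], "yaw": 0, "claw": 1},
  {"offset": [0, -0.1, -0.5], "yaw": 0, "claw": 1},
  {"offset": [0, 0.3, -0.5], "yaw": 0, "claw": 1},
  {"offset": [0, 0.5, -0.5], "yaw": 0, "claw": 1},
])

```text
time: 39.58
ee_pos: [0.654, -0.0726, 0.1198]
tcp_rot: [176.9, 1.2, 140.1]
wrist_force: [-0.0, 0.0, -1.4]
opening: 0.0252
grasp_force: 60.2
```

```bash
python3 -c "
from h import *
st();p,d=blobs();plan2([(.556,-.005,.10,181),(.556,-.005,.066,181)])
"
```

```text
t 39.575 p [ 0.654  -0.0726  0.1198] rpy [176.86   1.23 140.05] z [ 0.052  0.028 -0.998] q [-7.1 16.6  8.6 79.3  2.  32.8] op 0.0252 60.2 F [-0.   0.  -1.4]
71 [ 0.5723 -0.0672] ax 145 rgb [65. 58. 34.]
71 [ 0.5258 -0.0543] ax 84 rgb [113. 120. 117.]
[ 1.187 -0.133  0.162] yaw -0.2272
[ 1.195 -0.152  0.501] yaw -0.2272
```

Call:
servo_tool([
  {"offset": [0.25, 0, 0], "yaw": 0, "claw": 1},
  {"offset": [0.5, 0, 0], "yaw": 0, "claw": 1},
  {"offset": [0.6, 0, 0], "yaw": 0, "claw": 1},
])

```text
time: 40.0
ee_pos: [0.6059, -0.0355, 0.1181]
tcp_rot: [176.9, 1.2, 140.0]
wrist_force: [0.4, 0.4, -2.6]
opening: 0.0248
grasp_force: 60.2
```

Call:
servo_tool([
  {"offset": [0.2, -0.03, 0], "yaw": -0.05, "claw": 1},
  {"offset": [0.4, -0.07, 0], "yaw": -0.1, "claw": 1},
  {"offset": [0.59, -0.13, 0], "yaw": -0.15, "claw": 1},
  {"offset": [0.59, -0.13, 0], "yaw": -0.2, "claw": 1},
  {"offset": [0.59, -0.13, 0], "yaw": -0.227, "claw": 1},
  {"offset": [0.59, -0.13, 0], "yaw": -0.227, "claw": 1},
  {"offset": [0.59, -0.13, 0], "yaw": -0.227, "claw": 1},
])

```text
time: 40.88
ee_pos: [0.5533, -0.0085, 0.1161]
tcp_rot: [178.4, 2.9, -179.3]
wrist_force: [0.2, -0.4, -1.1]
opening: 0.0252
grasp_force: 60.2
```

```bash
python3 -c "
from h import *
st();p,d=blobs();plan2([(.556,.0,.066,181)])
s=camera('side')[0];im=rect('side',s,.011,.45,.72,-.25,.05,2000)
cv2.imwrite('pics/s7.png',im[:,:,::-1]);print(im.shape)
"
```

```text
t 40.875 p [ 0.5533 -0.0085  0.1161] rpy [ 178.43    2.93 -179.32] z [ 0.051  0.028 -0.998] q [-1.7  2.2 -8.1 76.9  1.7 -2.4] op 0.0252 60.2 F [ 0.2 -0.4 -1.1]
[-0.003  0.07   0.504] yaw -0.0017
(539, 600, 3)
```

View pics/s7.png

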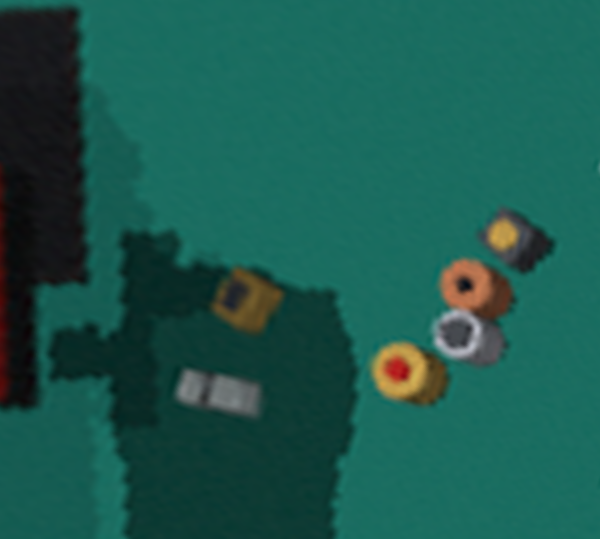

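Call:
servo_tool([
  {"offset": [-0.06, 0.06, 0.2], "yaw": 0, "claw": 1},
  {"offset": [-0.06, 0.06, 0.4], "yaw": 0, "claw": 1},
  {"offset": [-0.04, 0.06, 0.505], "yaw": 0, "claw": 1},
  {"offset": [-0.04, 0.06, 0.505], "yaw": 0, "claw": 1},
])

```text
time: 41.48
ee_pos: [0.5593, -0.0007, 0.065]
tcp_rot: [178.4, 2.9, -179.2]
wrist_force: [-0.1, 0.4, -1.9]
opening: 0.0252
grasp_force: 60.2
```

```bash
python3 -c "
from h import *
st();plan2([(.560,-.1,.066,181),(.558,-.19,.066,181),(.557,-.28,.066,181)])
"
```

```text
t 41.475 p [ 0.5593 -0.0007  0.065 ] rpy [ 178.43    2.86 -179.21] z [ 0.05   0.028 -0.998] q [ -0.8   4.1 -11.7  71.3   1.7  -1.6] op 0.0252 60.2 F [-0.1  0.4 -1.9]
[ 0.006 -0.992 -0.037] yaw -0.0012
[ 0.038 -1.892 -0.064] yaw -0.0012
[ 0.061 -2.791 -0.089] yaw -0.0012
```

Sweep towards the corner in three legs.

Call:
servo_tool([
  {"offset": [0, -0.1, 0], "yaw": 0, "claw": 1},
  {"offset": [0, -0.2, -0.01], "yaw": 0, "claw": 1},
  {"offset": [0, -0.3, -0.01], "yaw": 0, "claw": 1},
  {"offset": [0, -0.4, -0.01], "yaw": 0, "claw": 1},
  {"offset": [0, -0.5, -0.02], "yaw": 0, "claw": 1},
  {"offset": [0, -0.6, -0.02], "yaw": 0, "claw": 1},
  {"offset": [0, -0.7, -0.02], "yaw": 0, "claw": 1},
  {"offset": [0, -0.8, -0.02], "yaw": 0, "claw": 1},
  {"offset": [0.01, -0.9, -0.03], "yaw": 0, "claw": 1},
  {"offset": [0.01, -1, -0.03], "yaw": 0, "claw": 1},
])

```text
time: 42.72
ee_pos: [0.5599, -0.1016, 0.0663]
tcp_rot: [178.4, 2.9, -179.2]
wrist_force: [0.5, 0.3, -1.1]
opening: 0.0249
grasp_force: 60.2
```

Call:
servo_tool([
  {"offset": [0, -0.1, 0], "yaw": 0, "claw": 1},
  {"offset": [0, -0.2, -0.01], "yaw": 0, "claw": 1},
  {"offset": [0, -0.3, -0.01], "yaw": 0, "claw": 1},
  {"offset": [0.01, -0.4, -0.01], "yaw": 0, "claw": 1},
  {"offset": [0.01, -0.5, -0.02], "yaw": 0, "claw": 1},
  {"offset": [0.02, -0.6, -0.02], "yaw": 0, "claw": 1},
  {"offset": [0.02, -0.7, -0.02], "yaw": 0, "claw": 1},
  {"offset": [0.03, -0.8, -0.02], "yaw": 0, "claw": 1},
  {"offset": [0.03, -0.85, -0.03], "yaw": 0, "claw": 1},
  {"offset": [0.03, -0.85, -0.03], "yaw": 0, "claw": 1},
])

```text
time: 43.98
ee_pos: [0.5581, -0.1865, 0.0668]
tcp_rot: [178.5, 2.9, -179.2]
wrist_force: [0.2, -0.2, -1.7]
opening: 0.025
grasp_force: 60.1
```

```bash
python3 -c "
from h import *
st();plan2([(.557,-.28,.066,181)])
s=camera('side')[0];cv2.imwrite('pics/s8.png',cv2.resize(s[190:350,220:400,::-1],(675,600)))
"
```

```text
t 43.975 p [ 0.5581 -0.1865  0.0668] rpy [ 178.45    2.93 -179.24] z [ 0.051  0.028 -0.998] q [-19.6   8.6  -6.7  72.5   2.5 -20.3] op 0.025 60.1 F [ 0.2 -0.2 -1.7]
[ 0.024 -0.935 -0.019] yaw -0.0013
```

View pics/s8.png

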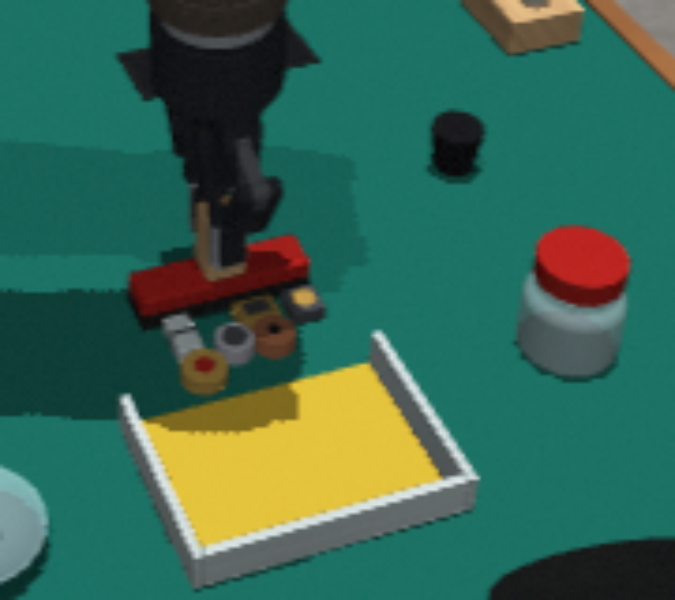

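Call:
servo_tool([
  {"offset": [0, -0.1, 0], "yaw": 0, "claw": 1},
  {"offset": [0, -0.2, 0], "yaw": 0, "claw": 1},
  {"offset": [0, -0.3, -0.01], "yaw": 0, "claw": 1},
  {"offset": [0.01, -0.4, -0.01], "yaw": 0, "claw": 1},
  {"offset": [0.01, -0.5, -0.01], "yaw": 0, "claw": 1},
  {"offset": [0.01, -0.6, -0.02], "yaw": 0, "claw": 1},
  {"offset": [0.02, -0.7, -0.02], "yaw": 0, "claw": 1},
  {"offset": [0.02, -0.8, -0.02], "yaw": 0, "claw": 1},
  {"offset": [0.02, -0.88, -0.02], "yaw": 0, "claw": 1},
  {"offset": [0.02, -0.95, -0.02], "yaw": 0, "claw": 1},
  {"offset": [0.02, -0.95, -0.02], "yaw": 0, "claw": 1},
])

```text
time: 45.4
ee_pos: [0.5574, -0.2817, 0.066]
tcp_rot: [178.5, 2.9, -179.2]
wrist_force: [-0.1, -0.6, -2.2]
opening: 0.0253
grasp_force: 60.1
```

```bash
python3 -c "
from h import *
st();plan2([(.557,-.286,.066,181)])
s=camera('side')[0];cv2.imwrite('pics/s9.png',cv2.resize(s[230:350,240:375,::-1],(675,600)))
"
```

```text
t 45.4 p [ 0.5574 -0.2817  0.066 ] rpy [ 178.46    2.92 -179.24] z [ 0.051  0.028 -0.998] q [-28.   13.8  -0.7  73.6   2.8 -28.7] op 0.0253 60.1 F [-0.1 -0.6 -2.2]
[ 0.005 -0.043 -0.002] yaw -0.0013
```

View pics/s9.png

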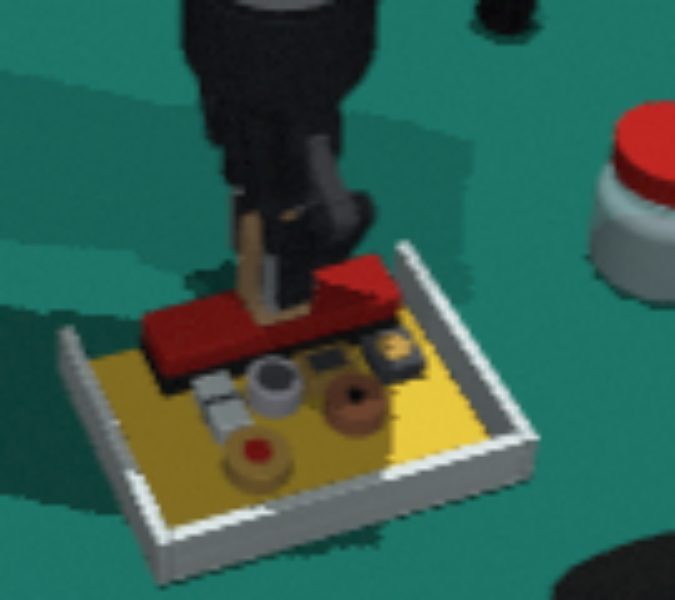

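Call:
servo_tool([
  {"offset": [0, 0.1, 0], "yaw": 0, "claw": 1},
  {"offset": [0, 0.2, -0.1], "yaw": 0, "claw": 1},
  {"offset": [0, 0.2, -0.4], "yaw": 0, "claw": 1},
  {"offset": [0, 0.4, -0.5], "yaw": 0, "claw": 1},
  {"offset": [0, 0.8, -0.5], "yaw": 0, "claw": 1},
  {"offset": [0, 1, -0.5], "yaw": 0, "claw": 1},
])

```text
time: 46.2
ee_pos: [0.5532, -0.1799, 0.119]
tcp_rot: [178.4, 2.9, -179.1]
wrist_force: [0.3, 0.2, -1.3]
opening: 0.0251
grasp_force: 60.2
```

Call:
servo_tool([
  {"offset": [-0.2, 0.4, 0], "yaw": 0, "claw": 1},
  {"offset": [-0.45, 0.9, 0], "yaw": 0, "claw": 1},
  {"offset": [-0.47, 1, 0], "yaw": 0, "claw": 1},
])

```text
time: 46.58
ee_pos: [0.5996, -0.0784, 0.1237]
tcp_rot: [178.4, 2.9, -179.0]
wrist_force: [-0.1, -0.3, -2.7]
opening: 0.0249
grasp_force: 60.2
```

Call:
servo_tool([
  {"offset": [-0.2, 0.4, 0], "yaw": 0, "claw": 1},
  {"offset": [-0.45, 0.9, 0], "yaw": 0, "claw": 1},
  {"offset": [-0.47, 1, 0], "yaw": 0, "claw": 1},
  {"offset": [-0.47, 1, 0], "yaw": 0, "claw": 1},
])

```text
time: 47.08
ee_pos: [0.6438, 0.0191, 0.1285]
tcp_rot: [178.5, 2.9, -179.1]
wrist_force: [-0.4, 0.0, -1.9]
opening: 0.025
grasp_force: 60.2
```

```bash
python3 -c "
from h import *
st();plan2([(.6515,.052,.1,182.4),(.6515,.052,.062,182.4)])
p,d=blobs();h=cv2.cvtColor(p,cv2.COLOR_RGB2HSV)
P=world('top',*np.meshgrid(range(512),range(384)),z=0.)
for n in('top','side'):
    s,_=camera(n);cv2.imwrite('pics/f_%s.png'%n,cv2.resize(rect(n,s,.011,.45,.72,-.40,.10,1500),None,fx=1,fy=1)[:,:,::-1])
"
```

```text
t 47.075 p [0.6438 0.0191 0.1285] rpy [ 178.46    2.87 -179.14] z [ 0.05   0.028 -0.998] q [ 1.1 14.4  6.9 79.6  1.5  0.2] op 0.025 60.2 F [-0.4  0.  -1.9]
[-0.068  0.32   0.298] yaw -0.0085
[-0.049  0.31   0.677] yaw -0.0085
```

View pics/f_top.png

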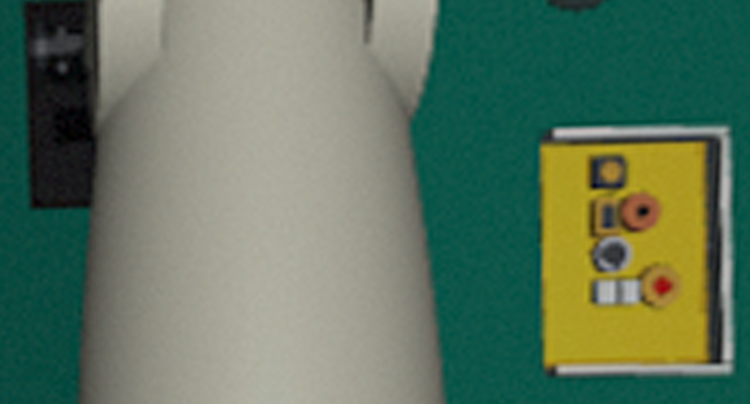

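Call:
servo_tool([
  {"offset": [-0.06, 0.32, 0], "yaw": -0.0085, "claw": 1},
  {"offset": [-0.06, 0.32, 0.3], "yaw": -0.0085, "claw": 1},
  {"offset": [-0.05, 0.31, 0.55], "yaw": -0.0085, "claw": 1},
  {"offset": [-0.05, 0.31, 0.64], "yaw": -0.0085, "claw": 1},
  {"offset": [-0.05, 0.31, 0.67], "yaw": -0.0085, "claw": 1},
  {"offset": [-0.05, 0.31, 0.68], "yaw": -0.0085, "claw": 1},
  {"offset": [-0.05, 0.31, 0.68], "yaw": -0.0085, "claw": 1},
])

```text
time: 48.1
ee_pos: [0.6526, 0.0513, 0.0635]
tcp_rot: [178.5, 3.1, -177.7]
wrist_force: [-1.8, -2.5, 4.6]
opening: 0.025
grasp_force: 61.0
```

```bash
python3 -c "
from h import *
st();plan2([(.6515,.052,.062,182.4)])"
```

```text
t 48.1 p [0.6526 0.0513 0.0635] rpy [ 178.54    3.05 -177.69] z [ 0.052  0.028 -0.998] q [ 3.9 16.7  2.5 72.7  1.4  1.6] op 0.025 61.0 F [-1.8 -2.5  4.6]
[0.011 0.007 0.014] yaw -0.0005
```

Touching the bench; release, rise and check.

Call:
servo_tool([
  {"offset": [0, 0, 0], "yaw": 0, "claw": 0.5},
  {"offset": [0, 0, 0], "yaw": 0, "claw": 0.4},
  {"offset": [0, 0, 0], "yaw": 0, "claw": 0.4},
  {"offset": [0, 0, -0.3], "yaw": 0, "claw": 0.4},
  {"offset": [0, 0, -0.7], "yaw": 0, "claw": 0.4},
  {"offset": [0, 0, -1], "yaw": 0, "claw": 0.4},
  {"offset": [0, 0, -1], "yaw": 0, "claw": 0.4},
])

```text
time: 48.98
ee_pos: [0.6483, 0.049, 0.1651]
tcp_rot: [178.5, 3.2, -177.7]
wrist_force: [-0.5, -0.5, 0.2]
opening: 0.0515
grasp_force: 0.0
```

Call:
servo_tool([
  {"offset": [0.5, 0, -0.2], "yaw": 0, "claw": 0.4},
  {"offset": [1, 0, -0.3], "yaw": 0, "claw": 0.4},
])

```text
time: 49.22
ee_pos: [0.5446, 0.0439, 0.1856]
tcp_rot: [178.5, 2.9, -177.7]
wrist_force: [-0.7, 1.2, 0.7]
opening: 0.0514
grasp_force: 0.0
```

Call:
servo_tool([
  {"offset": [0.5, -0.5, 0], "yaw": 0, "claw": 0.4},
  {"offset": [1, -1, 0], "yaw": 0, "claw": 0.4},
])

```text
time: 49.48
ee_pos: [0.4597, -0.0483, 0.1787]
tcp_rot: [178.5, 2.9, -177.6]
wrist_force: [0.4, -1.5, 1.3]
opening: 0.0512
grasp_force: 0.0
```

Call:
servo_tool([
  {"offset": [0.5, -0.5, 0], "yaw": 0, "claw": 0.4},
  {"offset": [1, -1, 0], "yaw": 0, "claw": 0.4},
  {"offset": [1, -1, 0], "yaw": 0, "claw": 0.4},
])

```text
time: 49.85
ee_pos: [0.3635, -0.1534, 0.1711]
tcp_rot: [178.5, 2.9, -177.9]
wrist_force: [-0.2, -0.1, 0.8]
opening: 0.0511
grasp_force: 0.0
```

```bash
python3 -c "
from h import *
st();block('top');print(lidang())
p,_=camera('top');im=rect('top',p,0.,.40,.74,-.40,.46,900);print(im.shape)
cv2.imwrite('pics/f2.png',im[:,:,::-1])"
```

```text
t 49.85 p [ 0.3635 -0.1534  0.1711] rpy [ 178.51    2.92 -177.86] z [ 0.05   0.028 -0.998] q [-24.7 -19.3 -20.9  86.4   2.6 -26.8] op 0.0511 0.0 F [-0.2 -0.1  0.8]
top red 282 [0.6515 0.0517] [656.   50.6] [109.1  28.8] 1.4 ax 2.7
top grip 94 [0.6542 0.051 ] [653.7  50.6] [25.5 24.8] 1.4 ax 134.0
(np.int64(386), np.float64(101.4422073491846), array([ 0.20240209, -0.01206471]))
(306, 774, 3)
```

View pics/f2.png

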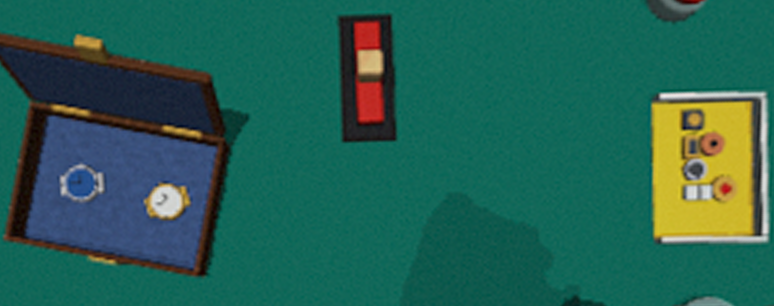

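```bash
python3 -c "
from workcell import *
print(job_done())"
```

```text
the job is handed in; nothing more can be done
None
```

The job is handed in at about 50 s of the 192 s limit, and no verdict came back. The last picture shows the lid open on its stop, the only two watches present (brass/white and steel/blue) flat and dial-up in the chest, all six scraps inside the corner, and the block back on its pad within about 1.5 mm and 1°. During the run I hit the wrist joint's range limit, so I set the block down on its pad once and regripped it before sweeping. That left the gripper tilted about 3°.

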